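# Make up the last seed pot and hold the carousel with it at the pouring lip

## Task

Make up the missing pot in the empty well of the carousel, one part after another and each seated squarely: first the clay-filled net cup, kept upright, then the collar on the cup, then the vented lid on the collar. I want to water that pot over the drip tray's pouring lip and the carousel turns at a touch, so finish with the new pot standing at the lip and the robot still firmly gripping the carousel's centre knob to hold it there; do not let go. Turn it steadily, never whirl it, and leave the other things on the bench where they are.

Things in the scene. Friction and masses are not known exactly. Their poses are not given: they have to be found in the camera images.
- front (a point): Where the new pot must stand: fixed to the drip tray, on the centre line of its pouring lip, 105 mm from the carousel's axis, 36 mm above the bench (deck top). The tray is round grey plastic, 330 mm across, 18 mm high, fixed. The lip is an open spout 58 mm wide, 40 mm out from the rim, turned roughly towards the robot. x axis: from the lip towards the axis.
- well (a point): Centre of the floor (the deck top, 36 mm above the bench) of the carousel's only empty well, a raised ring 64 mm outside, 56 mm inside and 12 mm high, 105 mm from the carousel's axis. It turns with the carousel; at the end it is at front, with the pot in it.
- knob_mid (a point): Middle of the carousel's centre knob, on its vertical axis of turning, 82 mm above the bench. The knob is a plain black cylinder of 40 mm diameter, from 64 to 100 mm above the bench, on a steel column of 22 mm; it is fixed to the deck: gripping and twisting it turns the carousel. Nothing else stands within 70 mm of the axis.
- knob: The same centre knob with its column; origin on the axis at the deck top, 36 mm above the bench; z up. It turns with the carousel.
- carousel: White round deck, 290 mm across, top 36 mm above the bench; turns freely either way, no stops, about the vertical axis (drag 0.04 N m, no spring). Origin on the axis, 24 mm above the bench; -x points to the empty well. Of five even wells four hold finished pots like the new one (fixed, 97 mm high above the deck, 56 mm across).
- cup: Net cup, loose on the bench: black plastic, filled with clay balls, 52 mm in diameter with a chamfered 47 mm foot, 44 mm high, 90 to 180 g. Origin at the centre of its underside, z up. Its open rim (bore 47 mm) stands 8 mm above the clay. Seated, its underside lies on the deck inside the well.
- collar: Height collar, loose: a short white plastic tube, 52 mm outside, 41 mm bore, 31 mm high over all; its lowest 5 mm are a spigot, 40 mm across tapering to 37, that drops into the cup's rim. Origin at the centre of its underside (spigot's end), z up. Seated, its shoulder rests on the rim, its origin 39 mm above the cup's. 35 g.
- lid: Vented lid, loose: white plastic disc, 56 mm across, 5 mm thick, with a boss of 36 mm, 4 mm high, beneath, and on top an upright round stem, 18 mm across, 22 mm high, to pick it up by. Origin at the centre of its underside (boss's end), z up; 31 mm high over all. Seated, the disc lies on the collar, boss in its bore, origin 27 mm above the collar's. 35 g.
- supplement: Bystander: round white plant-food jar with a green label, 84 mm across, 125 mm high; origin under its centre.
- pipe: Bystander: short white drain-pipe stub with an end cap, standing on end, 98 mm across, 135 mm high; origin under its centre.
- gravel: Bystander: pale cut-off jug full of dark gravel, 116 mm across, 62 mm high; origin under its centre.
- tape: Bystander: roll of blue tape lying flat, 96 mm across, 25 mm high; origin under its centre.
- trowel: Bystander: hand trowel with wooden handle lying flat, 275 mm long along its x axis; origin near its middle at bench level.
- sprayer: Bystander: hand spray bottle, 74 mm across, 180 mm high; origin under its centre.
- dropper: Bystander: small white dropper bottle, 44 mm across, 95 mm high; origin under its centre.
Not all that is in view belongs to the job. Leave any red look-alike of the collar alone. Leave any purple look-alike of the lid alone.

How it is judged (in metres and radians):
On the way, in this order (a step that is already met when the one before it is completed fails the run):
1. the net cup stands in the empty well, released (horizontal distance between cup and well below 0.0045 m and z of cup in the frame of well between -0.004 and 0.003 m and angle between cup's own z axis and vertical below 0.06 rad and contact force between the fingers and cup below 0.2 N), for 0.2 s.
2. the collar is seated on the cup, released (horizontal distance between cup and well below 0.0045 m and z of cup in the frame of well between -0.004 and 0.003 m and angle between each of cup, collar's own z axis and vertical below 0.06 rad and horizontal distance between collar and cup below 0.0045 m and z of collar in the frame of cup between 0.035 and 0.042 m and contact force between the fingers and collar below 0.2 N), for 0.2 s.
3. the lid is seated on the collar, released (horizontal distance between cup and well below 0.0045 m and z of cup in the frame of well between -0.004 and 0.003 m and angle between each of cup, collar, lid's own z axis and vertical below 0.06 rad and horizontal distance between collar and cup below 0.0045 m and z of collar in the frame of cup between 0.035 and 0.042 m and horizontal distance between lid and collar below 0.0045 m and z of lid in the frame of collar between 0.023 and 0.03 m and contact force between the fingers and lid below 0.2 N), for 0.2 s.
At the end, for the whole second after the job is handed in: Fingers on the knob with over 4 N, carousel at rest (under 0.1 rad/s), the well within 11 mm of its place at the lip; cup seated in the well, collar on cup, lid on collar (each within 4.5 mm of centre, 3 mm of seated height, 0.06 rad of upright), none of the three touched by the fingers (all of step 3 and horizontal distance between well and front below 0.011 m and contact force between the fingers and knob above 4 N and angular speed of carousel below 0.1 rad/s and contact force between the fingers and cup below 0.2 N and contact force between the fingers and collar below 0.2 N); the arm keeps its last pose, push and grip.
It fails at once if the net cup is tipped by more than 35 degrees, so that clay would spill (angle between cup's own z axis and vertical above 0.6 rad).
It fails at once if the carousel is whirled round (over 3.5 rad/s) (angular speed of carousel above 3.5 rad/s).
It fails at once if one of the other things on the bench is moved by more than 30 mm (distance of any of supplement, pipe, gravel, tape, trowel, sprayer, dropper from where it was at the start of the episode above 0.03 m).
It also fails if it takes over 67 s, if anything falls off the work surface, if the arm or the gripper's body presses on something with over 40 N, if the wrist force passes 120 N, or if a joint passes its speed limit or range.

## Robot

A 7-joint arm with a two-finger parallel gripper is mounted at the origin on the work surface. World frame = base frame: x ahead of the robot, y to its left, z up, the work surface at z = 0. Lengths are in mm, angles in rad, forces in N, time in s.
With the tool pointing down it reaches from about 400 to 875 mm from the base axis. Payload 6.5 kg.
Tool frame: the origin (TCP) lies at the very end of the fingers, on their centre line; the grasp point (between the pads) lies robot.tcp_to_grasp behind it (robot.tcp_to_grasp is the distance from the TCP to the grasp point, in mm); z points along the fingers, x is the direction in which the jaws open and shut, and the axes are right-handed (so a half turn about z gives the same grasp; the last joint's range is limited). The gripper opens to 85 mm and grips with 20 to 120 N. Pads are 22 mm wide; open, the fingers measure 114 mm over their backs; the gripper's body (76 mm by 85 mm) begins 54 mm behind the grasp point. The pads swing forward as they close: fully open they stand 13 mm farther back than shut.
Start: joints at [-1.283, 0.536, -0.004, 1.538, 0.003, 1.067, -0.071], TCP at [225.197, 609.735, 231.29] pointing down, gripper open.
Joint ranges: [-2.7, 2.7], [-0.37, 2.16], [-1.27, 1.26], [0.24, 2.4], [-1.31, 4.45], [0.19, 1.91], [-2.76, 2.76]. Speed limits (rad/s): [2.39, 2.39, 3.14, 3.14, 3.14, 3.14, 3.14].

## Interface

Orientations are given as a rotation vector (axis times angle).
In Python, from plant import robot gives the robot as it stands.
- The arm moves only by the tool play_rows, never from a script. Its argument "increments" is a list of rows, each a list of 2 entries, a list of its own where there are three numbers: the shift along the tool's x, y, z in cm, then the turn, a rotation vector about the tool's x, y, z in rad. In form: [[[x, y, z], [wx, wy, wz]], ...]. A call has exactly 5 rows; each row is the pose to reach, as a shift and turn from the pose measured when the call began, along the tool's axes at that moment; what a row does not reach only later rows make up. A row lasts 1/10 s, in which the tool goes at most 50 mm and 8.59 degrees, less where a joint would pass 70% of its speed; a pose out of reach is approached as far as the arm can. A call with a gripper value outside its range is refused whole. "fingers" is the closure in counts, from 0 (fully open) to 255 (shut), set as the call begins (left out, the last holds). The fingers move at their own pace and stop on an object; the grip force is fixed at half the most. Time passes only in rows, so rows that repeat a pose let the fingers close, or fill a call up. It gives the time, the measured TCP pose, the force and the opening at its end, in the units of the state.
- robot.state(): the state, without advancing time (a new reading comes with each control period).
- robot.camera(name): name is "scene" or "top" or "wrist"; returns the picture (400x640x3 uint8, red, green, blue); there is no depth.
- robot.camera_model(name): a dict with "fx", "fy", "cx", "cy" (pixels), "pose" (4x4, takes a point from camera to world coordinates). Camera axes: x right, y down, z forward; pixel columns grow to the right and rows downward; lengths in mm; the calibration is good to about 2 mm. A picture is of the moment at which its call begins: read the wrist's pose just before it. camera_model takes no time and is no camera call; for the wrist camera it gives the pose at the moment of the call.
- robot.hand_in(): hands the job in, once; it reports no verdict.
The state is a dict: "t": time; "joints": joint angles; "joint_vel": joint speeds; "joint_torque": joint torques, N m; "tool_pos": TCP position; "tcp_rot": TCP orientation; "force": force on the tool from outside, world axes, zero at the start; "moment": the same for the moment, N m; "grip_width": finger opening in mm.
Only numpy, scipy, OpenCV 4.12 (cv2) and the standard library are available. Lean on these libraries where they do the work, as an engineer would, in place of code of your own. Each camera call takes 0.05 s, during which the arm holds its last target. There are 200 camera calls.

## Working session

There is one attempt and no reset: what is moved stays moved. The work goes in short steps, Python scripts to look and compute and a tool call to move; the robot and the scene stay as the last step left them, time stands still between calls to the robot, and variables do not carry over. Pictures are saved under pics/ and viewed, about 8 in all and at most 12, crops included, and the job is handed in when it is done.

Besides the shell and the picture viewer there is one more tool, called after ">>>" as name([rows], argument=value, ...), one row to a line, values as JSON. play_rows: Moves the arm, as the interface text tells. Its arguments: {"type":"object","properties":{"increments":{"type":"array","items":{"type":"array"}},"fingers":{"type":"number"}},"required":["increments"]}

```bash
ls; mkdir -p pics; python3 - <<'E'
from plant import robot
import cv2
for n in ("scene","top"):
    im=robot.camera(n); cv2.imwrite(f"pics/{n}0.png",im[:,:,::-1])
    m=robot.camera_model(n); print(n,m)
print(robot.state(),robot.tcp_to_grasp)
E
```

```text
pics
scene {'fx': 489.4476135259471, 'fy': 489.4476135259471, 'cx': 313.9739582091544, 'cy': 200.14103774999586, 'pose': array([[-6.51115740e-01,  5.95436657e-01, -4.70641563e-01,
         1.25297571e+03],
       [ 7.58978425e-01,  5.10645301e-01, -4.03971690e-01,
         5.99104128e+02],
       [-2.08649904e-04, -6.20239118e-01, -7.84412770e-01,
         1.37157226e+03],
       [ 0.00000000e+00,  0.00000000e+00,  0.00000000e+00,
         1.00000000e+00]])}
top {'fx': 387.62739442084427, 'fy': 387.62739442084427, 'cx': 318.06956908025086, 'cy': 196.04798392622487, 'pose': array([[-4.89796935e-03, -9.97592682e-01,  6.91726183e-02,
         4.12759201e+02],
       [-9.99633274e-01,  3.04217087e-03, -2.69084181e-02,
        -4.46473067e+01],
       [ 2.66332061e-02, -6.92790475e-02, -9.97241739e-01,
         1.16796809e+03],
       [ 0.00000000e+00,  0.00000000e+00,  0.00000000e+00,
         1.00000000e+00]])}
{'t': 0.1, 'joints': array([-1.28320975,  0.53709649, -0.00439674,  1.53876721,  0.00264218,
        1.06731348, -0.07123308]), 'joint_vel': array([-0.00013629, -0.00315536, -0.00053673, -0.00236281,  0.00107534,
       -0.00123564,  0.00025085]), 'joint_torque': array([ 2.05249955e-03, -5.84560704e+01,  1.05155848e+00, -2.59773070e+01,
        1.26306864e-02,  4.60869036e-03,  9.42752649e-06]), 'tool_pos': array([225.04597363, 609.19141136, 230.49994636]), 'tcp_rot': array([ 2.57681265e+00,  1.79529833e+00, -1.86628043e-03]), 'force': array([-0.1708748 , -0.7681358 , -0.39671211]), 'moment': array([ 0.02760829, -0.03892674,  0.00036724]), 'grip_width': 85.33053955633741} 18.700000000000003
```

View pics/top0.png

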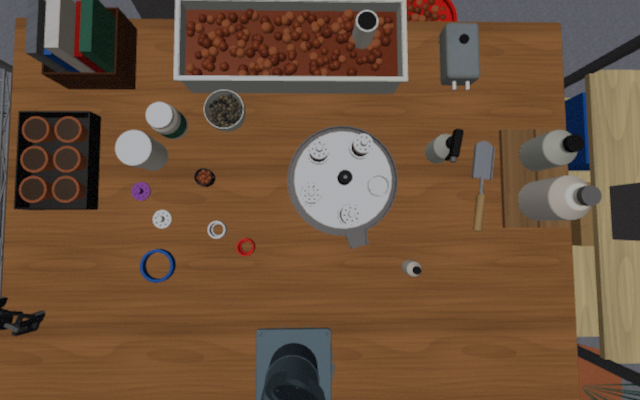

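View pics/scene0.png

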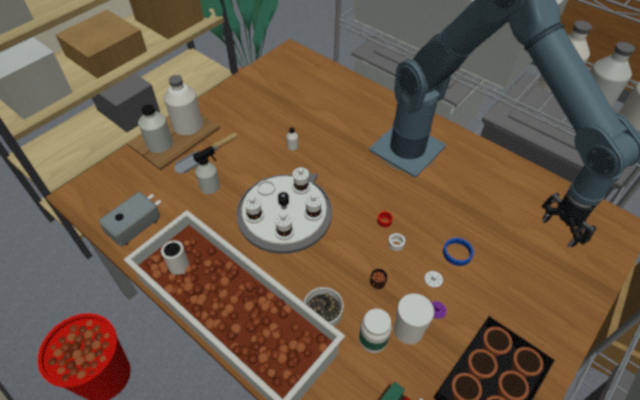

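The top view shows the cup at (205,177), white collar (217,230), white lid (162,219), carousel knob (344,178), empty well (378,186) and lip (357,240). The red ring (247,247) and purple lid (141,191) are decoys.

```bash
cat > h.py <<'E'
import numpy as np, cv2
from scipy.spatial.transform import Rotation as R
from plant import robot
def cast(m,uv,z):
    uv=np.atleast_2d(np.asarray(uv,float)); P=m["pose"]
    d=np.c_[(uv[:,0]-m["cx"])/m["fx"],(uv[:,1]-m["cy"])/m["fy"],np.ones(len(uv))]@P[:3,:3].T
    o=P[:3,3]; return (o+d*((z-o[2])/d[:,2])[:,None])[:,:2]
def proj(m,X):
    P=m["pose"]; c=(np.atleast_2d(X)-P[:3,3])@P[:3,:3]
    return np.c_[c[:,0]/c[:,2]*m["fx"]+m["cx"],c[:,1]/c[:,2]*m["fy"]+m["cy"]]
def blobs(mask,amin=20):
    n,l,s,c=cv2.connectedComponentsWithStats(mask.astype(np.uint8))
    return [(i,s[i],c[i],l==i) for i in range(1,n) if s[i][4]>=amin]
def fitcircle(m,contour,z):
    "contour pixels -> plane z -> least-squares circle, with one outlier trim"
    p=cast(m,contour.reshape(-1,2),z)
    for _ in range(4):
        A=np.c_[2*p,np.ones(len(p))]; s=np.linalg.lstsq(A,(p**2).sum(1),rcond=None)[0]
        r=np.sqrt(s[2]+s[:2]@s[:2]); e=abs(np.hypot(*(p-s[:2]).T)-r)
        k=e<max(2.5*np.median(e),.3); 
        if k.all(): break
        p=p[k]
    return s[:2],r,e.mean()
def go(target,rotvec_target=None):
    "shift (cm) in tool axes and turn from the present pose"
    s=robot.state(); T=R.from_rotvec(s["tcp_rot"])
    d=T.inv().apply(np.asarray(target)-s["tool_pos"])/10
    out=[d.round(2)]
    if rotvec_target is not None: out.append((T.inv()*rotvec_target).as_rotvec().round(3))
    return out
def down(jaw):
    "tool down, jaw x axis at world heading jaw (rad)"
    x=np.array([np.cos(jaw),np.sin(jaw),0]); z=np.array([0,0,-1.]); return R.from_matrix(np.c_[x,np.cross(z,x),z])
E
python3 - <<'E'
from h import *
m=robot.camera_model("top")
for n,uv,z in [("cup",(205,177),44),("collar",(217,230),31),("red",(247,247),31),("lid",(162,219),9),("lidstem",(162,219),31),("purple",(141,191),10),("knob",(344,178),100),("well",(378,186),48),("lip",(357,240),18),("tape",(158,266),25),("pipe",(135,148),135),("gravel",(224,110),62),("jar",(160,118),125)]: print(n,cast(m,uv,z).round(0))
w=robot.camera_model("wrist"); s=robot.state(); T=R.from_rotvec(s["tcp_rot"])
print(T.as_matrix().round(3)); print("cam in tool",T.inv().apply(w["pose"][:3,3]-s["tool_pos"]).round(1),(T.inv().as_matrix()@w["pose"][:3,:3]).round(3),w["fx"],w["cx"],w["cy"])
a=cv2.imread("pics/top0.png")[110:290,110:420]; cv2.imwrite("pics/c0.png",cv2.resize(a,None,fx=2.5,fy=2.5,interpolation=cv2.INTER_CUBIC))
E
```

```text
cup [[547. 252.]]
collar [[394. 219.]]
red [[344. 132.]]
lid [[427. 386.]]
lidstem [[426. 377.]]
purple [[510. 449.]]
knob [[ 537. -146.]]
well [[ 519. -250.]]
lip [[ 362. -190.]]
tape [[291. 388.]]
pipe [[614. 414.]]
gravel [[739. 196.]]
jar [[698. 354.]]
[[ 0.346  0.938 -0.   ]
 [ 0.938 -0.346 -0.002]
 [-0.002  0.    -1.   ]]
cam in tool [  -0.5  -71.6 -142.5] [[ 1.    -0.001  0.   ]
 [ 0.     0.96   0.28 ]
 [-0.001 -0.28   0.96 ]] 315.8163528105185 318.664953126846 193.0520007730566
```

View pics/c0.png

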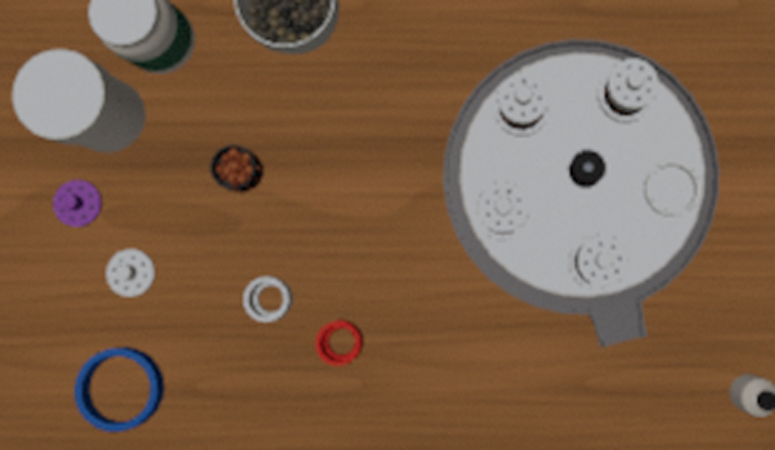

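Enlarged view confirms the layout: empty well at crop (670,190), knob (587,168), lip (620,325). I move over the cup for a wrist look.

```bash
python3 - <<'E'
from h import *
print(go([547,252,145],down(np.arctan2(252,547))))
E
```

```text
[array([-22.34,  42.57,   8.59]), array([0.001, 0.001, 0.785])]
```

>>> play_rows([
  [[-4,8,1.5],[0,0,0.15]],
  [[-8,16,3],[0,0,0.3]],
  [[-12,24,4.5],[0,0,0.45]],
  [[-16,32,6],[0,0,0.6]],
  [[-20,39,8],[0,0,0.75]],
], fingers=0)

```text
t: 0.6
tool_pos: [393.7, 427.5, 187.9]
tcp_rot: [3.057, 0.717, -0.001]
force: [0.5, 0.7, -1.3]
grip_width: 85.5
```

```bash
python3 - <<'E'
from h import *
print(go([547,252,145],down(np.arctan2(252,547))),robot.state()["tool_pos"])
E
```

```text
[array([ 5.93, 22.53,  4.31]), array([0.001, 0.001, 0.029])] [393.70914436 427.50648393 187.91963237]
```

>>> play_rows([
  [[2,6,1.5],[0,0,0.03]],
  [[4,12,3],[0,0,0.03]],
  [[5,18,4],[0,0,0.03]],
  [[5.9,22.5,4.3],[0,0,0.03]],
  [[5.9,22.5,4.3],[0,0,0.03]],
])

```text
t: 1.1
tool_pos: [548.0, 248.7, 144.4]
tcp_rot: [3.067, 0.668, -0.002]
force: [-0.9, -0.2, 0.3]
grip_width: 85.5
```

```bash
python3 - <<'E'
from h import *
print(robot.state()["tool_pos"])
m=robot.camera_model("wrist"); im=robot.camera("wrist"); cv2.imwrite("pics/w1.png",im[:,:,::-1]); np.savez("w1.npz",**m)
print(robot.state()["tool_pos"],robot.state()["t"], proj(m,[[547,252,44]]))
E
```

```text
[548.01677131 248.71080161 144.35487975]
[552.14394866 241.39416008 144.13553131] 1.15 [[320.07761949 189.02907375]]
```

View pics/w1.png

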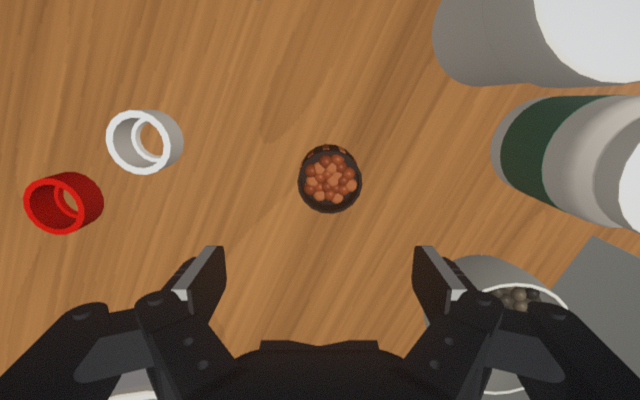

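The wrist picture shows the cup at (330,178) between the open fingers, with the white collar at (145,142) and red decoy at (62,204). The arm was still settling, so I measure again at rest.

```bash
cat >> h.py <<'E'
from scipy.optimize import least_squares
def rimfit(m,contour,z,r):
    "circle of known radius in plane z, from the contour half away from the camera's foot point"
    p=cast(m,contour.reshape(-1,2),z); n=m["pose"][:2,3]; c=p.mean(0)
    for _ in range(8):
        u=(c-n)/(np.linalg.norm(c-n)+1e-9); q=p[((p-c)@u)>-.1*r]
        s=least_squares(lambda x:np.hypot(*(q-x).T)-r,c,loss="soft_l1",f_scale=.5); c=s.x
    return c,np.median(abs(np.hypot(*(q-c).T)-r)),np.median(np.hypot(*(q-c).T)),len(q)
def near(mask,m,X,tol=25,amin=60):
    "largest outer contour whose bounding-box centre is near the projected point X"
    cs,_=cv2.findContours(mask.astype(np.uint8),cv2.RETR_EXTERNAL,cv2.CHAIN_APPROX_NONE); u=proj(m,[X])[0]
    cs=[c for c in cs if cv2.contourArea(c)>amin and np.hypot(*(np.array(cv2.minEnclosingCircle(c)[0])-u))<tol]
    return max(cs,key=cv2.contourArea)
def look(name):
    robot.camera(name); m=robot.camera_model(name); im=robot.camera(name); return m,im
E
python3 - <<'E'
from h import *
m,im=look("wrist"); s=robot.state(); print(s["t"],s["tool_pos"],s["joint_vel"].round(3).max())
hsv=cv2.cvtColor(im,cv2.COLOR_RGB2HSV)
wood=(im[:,:,2]>45)&(im[:,:,1]>80)   # bench
obj=(~((hsv[:,:,0]>8)&(hsv[:,:,0]<22)&(im[:,:,1]>85))).astype(np.uint8)
roi=np.zeros_like(obj); u=proj(m,[[547,252,44]])[0].astype(int); cv2.circle(roi,tuple(int(v) for v in u),55,1,-1)
obj=cv2.morphologyEx(obj*roi,cv2.MORPH_CLOSE,np.ones((5,5),np.uint8))
c=near(obj,m,[547,252,44]); print(cv2.boundingRect(c)); print("cup",rimfit(m,c,44,26),fitcircle(m,c,44))
# collar roughly from the same picture
w=((hsv[:,:,1]<60)&(hsv[:,:,2]>110)).astype(np.uint8)
c=near(w,m,[394,219,31],60); print("collar",rimfit(m,c,31,26))
# top view
m,im=look("top"); hsv=cv2.cvtColor(im,cv2.COLOR_RGB2HSV); cv2.imwrite("pics/top1.png",im[:,:,::-1])
w=((hsv[:,:,1]<60)&(hsv[:,:,2]>110)).astype(np.uint8)
for n,X,r in (("collar",[394,219,31],26),("lid",[427,386,9],28)):
    try: c=near(w,m,X,8,20); print(n,rimfit(m,c,X[2],r))
    except Exception as e: print(n,e)
print(go([547,252,14],down(np.arctan2(252,547))))
E
```

```text
1.25 [548.17751276 248.19919424 144.48995395] 0.005
(297, 138, 65, 70)
cup (array([551.15320543, 260.42404401]), np.float64(0.3523791804080094), np.float64(25.82594135913734), 98) (array([550.58188557, 261.49382286]), np.float64(26.467037664859475), np.float64(0.9114198939090629))
collar (array([399.07335795, 222.95986334]), np.float64(0.21217391575570943), np.float64(25.884135932381003), 97)
collar (array([395.9868371 , 221.70247321]), np.float64(0.5976025496680624), np.float64(25.880622335766738), 28)
lid max() iterable argument is empty
[array([ 0.08,  0.1 , 13.07]), array([ 0.   ,  0.002, -0.001])]
```

```bash
cat >> h.py <<'E'
def fg(im,m,X,rad):
    "not-wood mask inside a disc about the projected X"
    hsv=cv2.cvtColor(im,cv2.COLOR_RGB2HSV); o=(~((hsv[:,:,0]>5)&(hsv[:,:,0]<24)&(hsv[:,:,1]>75)&(hsv[:,:,2]>85))).astype(np.uint8)
    roi=np.zeros_like(o); u=proj(m,[X])[0].round().astype(int); cv2.circle(roi,(int(u[0]),int(u[1])),rad,1,-1)
    return cv2.morphologyEx(o*roi,cv2.MORPH_CLOSE,np.ones((3,3),np.uint8))
E
python3 - <<'E'
from h import *
m,im=look("wrist"); s=robot.state(); print(s["t"],s["tool_pos"],abs(s["joint_vel"]).max())
X=[549,256,44]; c=near(fg(im,m,X,55),m,X); print("cup",rimfit(m,c,44,26),fitcircle(m,c,44))
X=[399,223,31]; c=near(fg(im,m,X,60),m,X,60); print("collar",rimfit(m,c,31,26))
m=robot.camera_model("top"); im=cv2.imread("pics/top0.png")[:,:,::-1].copy()
for n,X,r,k in (("cup",[549,256,44],26,16),("collar",[396,222,31],26,12),("lid",[427,386,9],28,13)):
    c=near(fg(im,m,X,k),m,X,8,20); print("top",n,rimfit(m,c,X[2],r),cv2.boundingRect(c))
E
```

```text
1.45 [545.6012803  253.96268222 145.03746771] 0.006820353911881505
cup (array([550.85064637, 260.98116269]), np.float64(0.46884774580459876), np.float64(25.76862707879657), 94) (array([550.28278902, 261.85426944]), np.float64(26.198886739159505), np.float64(1.1994755205640064))
collar (array([398.8906479 , 222.88230487]), np.float64(0.1957459523597862), np.float64(25.96027968520432), 97)
top cup (array([548.57333709, 257.58373472]), np.float64(0.6509096679755189), np.float64(25.614249710289236), 27) (194, 168, 22, 19)
top collar (array([396.16022761, 221.7380602 ]), np.float64(0.5707197198690999), np.float64(25.9513386732136), 28) (207, 220, 20, 19)
top lid (array([427.77926938, 386.79494369]), np.float64(0.4983373832610489), np.float64(28.0390733895871), 30) (152, 209, 20, 20)
```

```bash
python3 - <<'E'
from h import *
print(go([550.5,260.3,14],down(np.arctan2(252,547))))
E
```

```text
[array([ 0.73, -0.37, 13.1 ]), array([0.   , 0.001, 0.002])]
```

>>> play_rows([
  [[0.4,-0.2,2],[0,0,0]],
  [[0.73,-0.37,4.5],[0,0,0]],
  [[0.73,-0.37,7],[0,0,0]],
  [[0.73,-0.37,9],[0,0,0]],
  [[0.73,-0.37,10.5],[0,0,0]],
])

```text
t: 1.95
tool_pos: [549.1, 261.8, 38.7]
tcp_rot: [-3.067, -0.679, 0.004]
force: [-0.6, 0.3, 1.3]
grip_width: 85.3
```

```bash
python3 - <<'E'
from h import *
s=robot.state();print(s["tool_pos"],s["force"]); print(go([550.5,260.3,14],down(np.arctan2(252,547))))
E
```

```text
[549.10159227 261.76536008  38.67676442] [-0.5905109   0.27000044  1.28212931]
[array([0.07, 0.19, 2.47]), array([-0.001,  0.003,  0.004])]
```

>>> play_rows([
  [[0.07,0.19,1],[0,0,0]],
  [[0.07,0.19,2],[0,0,0]],
  [[0.07,0.19,2.45],[0,0,0]],
  [[0.07,0.19,2.45],[0,0,0]],
  [[0.07,0.19,2.45],[0,0,0]],
])

```text
t: 2.45
tool_pos: [550.9, 260.5, 14.7]
tcp_rot: [-3.067, -0.679, 0.003]
force: [0.9, -0.6, -0.2]
grip_width: 85.1
```

>>> play_rows([
  [[0,0,0],[0,0,0]],
  [[0,0,0],[0,0,0]],
  [[0,0,0],[0,0,0]],
  [[0,0,0],[0,0,0]],
  [[0,0,0],[0,0,0]],
], fingers=255)

```text
t: 2.95
tool_pos: [551.4, 260.7, 15.7]
tcp_rot: [-3.067, -0.679, 0.001]
force: [-1.6, -1.1, 7.0]
grip_width: 50.3
```

>>> play_rows([
  [[0,0,-1],[0,0,0]],
  [[0,0,-3],[0,0,0]],
  [[0,0,-6],[0,0,0]],
  [[0,0,-9],[0,0,0]],
  [[0,0,-11],[0,0,0]],
])

```text
t: 3.45
tool_pos: [552.3, 260.9, 128.5]
tcp_rot: [-3.066, -0.679, -0.003]
force: [0.8, -0.7, -1.9]
grip_width: 50.2
```

```bash
python3 - <<'E'
from h import *
m,im=look("wrist"); cv2.imwrite("pics/w2.png",im[:,:,::-1]); s=robot.state(); print(s); 
T=R.from_rotvec(s["tcp_rot"])
print("TCP-axis pt 30 behind",proj(m,[s["tool_pos"]+T.apply([0,0,-30])]))
print(go([519,-250,160],down(np.arctan2(-250,519))))
E
```

```text
{'t': 3.55, 'joints': array([-0.6741364 ,  0.59942308,  0.22178253,  1.73586593, -0.17191124,
        0.81953636,  0.06286609]), 'joint_vel': array([ 0.00220859,  0.049692  , -0.01618083,  0.03748874, -0.00693777,
       -0.03831644,  0.00607314]), 'joint_torque': array([ -0.29199374, -57.72843719,   4.85242769, -21.44920886,
         0.06391761,   0.55223783,  -0.05986027]), 'tool_pos': array([553.62098871, 261.52232175, 129.29747475]), 'tcp_rot': array([-3.06498317, -0.67843833, -0.00812226]), 'force': array([ 0.57323364,  0.42874006, -1.79091697]), 'moment': array([-0.04296702, -0.06970294,  0.00122061]), 'grip_width': 50.17482136492342}
TCP-axis pt 30 behind [[319.33686386 281.20027172]]
[array([-24.71,  44.91,  -3.26]), array([-0.004, -0.005,  0.885])]
```

View pics/w2.png

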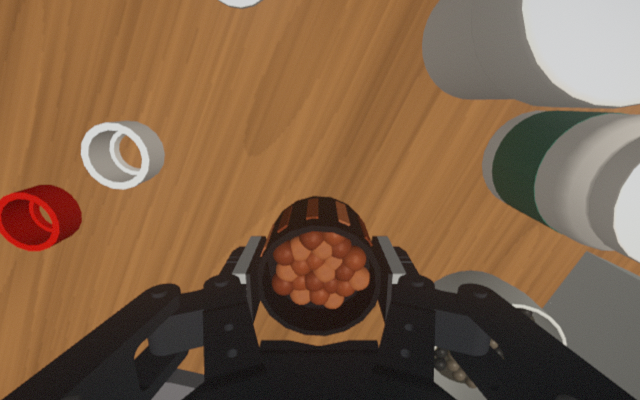

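Cup is held between the pads, its rim centred at about (320,279), within 1 mm of the projected tool axis (319,281). I move over the well, with the well ahead of the cup so the camera sees it.

```bash
python3 - <<'E'
from h import *
print(go([502,-286,165],down(np.arctan2(-250,519))))
E
```

```text
[array([-27.77,  47.45,  -3.78]), array([-0.004, -0.005,  0.885])]
```

>>> play_rows([
  [[-1.5,3,-1.5],[0,0,0.1]],
  [[-4,7,-3.5],[0,0,0.24]],
  [[-6.5,11,-4],[0,0,0.38]],
  [[-9,15.5,-4],[0,0,0.52]],
  [[-11.5,20,-4],[0,0,0.66]],
])

```text
t: 4.05
tool_pos: [532.7, 32.8, 167.9]
tcp_rot: [-3.117, 0.359, -0.005]
force: [1.3, -0.4, -2.1]
grip_width: 50.5
```

```bash
python3 - <<'E'
from h import *
print(go([502,-286,165],down(np.arctan2(-250,519))),robot.state()["tool_pos"])
E
```

```text
[array([ 4.26, 31.74,  0.17]), array([-0.005, -0.002,  0.219])] [532.7423999   32.76558295 167.92771762]
```

>>> play_rows([
  [[0.6,5,0.1],[0,0,0.1]],
  [[1.3,10,0.1],[0,0,0.17]],
  [[2,15,0.1],[0,0,0.22]],
  [[2.7,20,0.1],[0,0,0.22]],
  [[3.3,25,0.1],[0,0,0.22]],
])

```text
t: 4.55
tool_pos: [507.4, -215.7, 165.1]
tcp_rot: [-3.058, 0.699, -0.003]
force: [1.1, 0.6, -1.0]
grip_width: 50.6
```

>>> play_rows([
  [[0.3,3,0],[0,0,0]],
  [[0.5,4.5,0],[0,0,0]],
  [[0.5,5,0],[0,0,0]],
  [[0.5,5,0],[0,0,0]],
  [[0.5,5,0],[0,0,0]],
])

```text
t: 5.05
tool_pos: [491.0, -260.5, 164.5]
tcp_rot: [-3.058, 0.694, -0.002]
force: [-0.3, 0.0, -1.2]
grip_width: 50.6
```

```bash
python3 - <<'E'
from h import *
m,im=look("wrist"); cv2.imwrite("pics/w3.png",im[:,:,::-1]); np.savez("w3.npz",im=im,**m); s=robot.state(); print(s["t"],s["tool_pos"],abs(s["joint_vel"]).max())
print(proj(m,[[519,-250,48],[537,-146,100]]))
print(go([519,-250,100],down(np.arctan2(-250,519))))
E
```

```text
5.15 [ 491.08746435 -260.80241879  164.71104353] 0.006507033215339606
[[343.80745075 163.37490809]
 [305.44101345   8.46404455]]
[array([ 2.05, -2.14,  6.48]), array([-0.006, -0.   ,  0.003])]
```

View pics/w3.png

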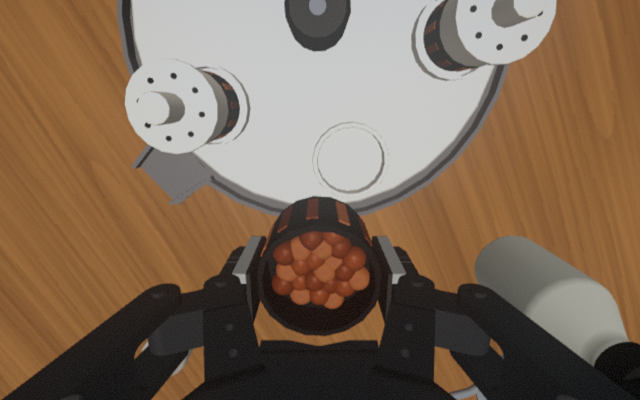

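```bash
python3 - <<'E'
from h import *
f=np.load("w3.npz"); im=f["im"]; m={k:f[k] for k in("fx","fy","cx","cy","pose")}
g=cv2.cvtColor(im,cv2.COLOR_RGB2GRAY)
bh=cv2.morphologyEx(g,cv2.MORPH_BLACKHAT,np.ones((7,7),np.uint8))
roi=np.zeros_like(g); cv2.circle(roi,(350,158),42,1,-1); cv2.rectangle(roi,(300,194),(400,260),0,-1)
ys,xs=np.where((bh>8)&(roi>0)); uv=np.c_[xs,ys]; print(len(uv))
for z,r in((48,28),(48,32),(36,28),(36,32)):
    p=cast(m,uv,z); c=cast(m,[350,158],z)[0]
    for b in (4,3,2,2,2,2):
        q=p[abs(np.hypot(*(p-c).T)-r)<b]
        c=least_squares(lambda x:np.hypot(*(q-x).T)-r,c,loss="soft_l1",f_scale=.5).x
    print(z,r,c.round(1),len(q),np.hypot(*(q-c).T).std(), proj(m,[[*c,z]]))
p=cast(m,uv,48); c=cast(m,[350,158],48)[0]
a=cv2.resize(im[110:215,290:410],None,fx=5,fy=5,interpolation=cv2.INTER_CUBIC); cv2.imwrite("pics/c3.png",a[:,:,::-1])
E
```

```text
844
48 28 [ 524.4 -247.3] 600 1.0440780416762492 [[348.42304443 157.69953961]]
48 32 [ 528.5 -245.9] 324 1.0747485121522409 [[352.24555093 154.06115309]]
36 28 [ 524.9 -252.1] 548 0.9133577232554096 [[349.89071126 160.05843523]]
36 32 [ 526.7 -249.7] 398 1.011146315279326 [[350.64914229 156.71311431]]
```

View pics/c3.png

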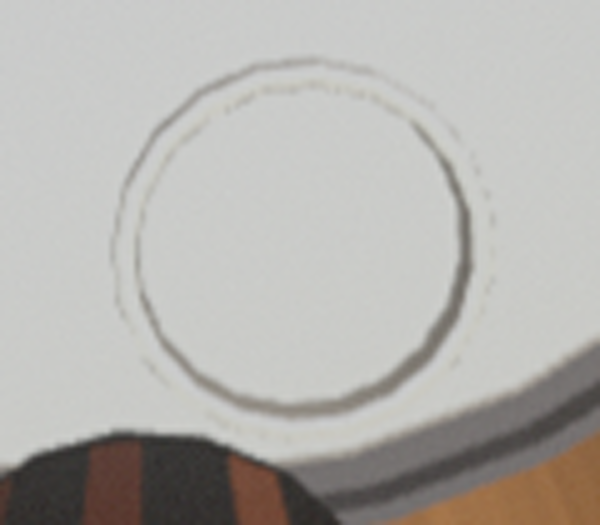

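```bash
python3 - <<'E'
from h import *
f=np.load("w3.npz"); im=f["im"]; m={k:f[k] for k in("fx","fy","cx","cy","pose")}
Z=lambda x,y:((x+.5)/5-.5+290,(y+.5)/5-.5+110)
e=[Z(137,245),Z(472,245),Z(304,85),Z(304,418),Z(113,245),Z(495,245),Z(304,60)]
p=cast(m,e,48); print(p.round(1)); print((p[0]+p[1])/2,(p[2]+p[3])/2,(p[4]+p[5])/2, np.linalg.norm(p[0]-p[1]),np.linalg.norm(p[2]-p[3]),np.linalg.norm(p[4]-p[5]))
c1=cast(m,[Z(304.4,251.5)],48)[0];print(c1)
# knob top: dark blob
g=cv2.cvtColor(im,cv2.COLOR_RGB2GRAY)
# in-hand cup rim dark outline
s=robot.state();T=R.from_rotvec(s["tcp_rot"]);print("axis",proj(m,[s["tool_pos"]+T.apply([0,0,-30])]))
# top view deck/knob
mt=robot.camera_model("top"); t=cv2.imread("pics/top0.png"); gr=cv2.cvtColor(t,cv2.COLOR_BGR2GRAY)
k=(gr<60).astype(np.uint8); c=near(k,mt,[537,-146,100],8,20); print("knob",cv2.boundingRect(c),rimfit(mt,c,100,20))
hsv=cv2.cvtColor(t,cv2.COLOR_BGR2HSV); w=((hsv[:,:,1]<30)&(hsv[:,:,2]>125)).astype(np.uint8); c=near(w,mt,[537,-146,36],15,2000); print("deck",fitcircle(mt,cv2.convexHull(c),36),fitcircle(mt,c,36))
E
```

```text
[[ 500.6 -236.8]
 [ 550.7 -260.7]
 [ 536.2 -224.9]
 [ 513.4 -276. ]
 [ 497.  -235. ]
 [ 554.1 -262.4]
 [ 537.8 -221.3]]
[ 525.65480739 -248.7424415 ] [ 524.80553782 -250.44581723] [ 525.58006617 -248.70665969] 55.53026853963625 55.8636032020955 63.321081604034156
[ 525.19717895 -249.72944125]
axis [[319.67303511 283.6494243 ]]
knob (338, 171, 14, 13) (array([ 536.99960011, -145.64679196]), np.float64(1.4941349991308464), np.float64(19.579016555193327), 21)
deck (array([ 541.24772956, -147.56871404]), np.float64(144.67637889443156), np.float64(0.1433810663413329)) (array([ 541.22660783, -147.68330814]), np.float64(143.6633880989439), np.float64(0.5625871644485959))
```

The well ring is clear: centre near (350,160), inner 55.7 mm and outer 63.3 mm across, matching 56/64. So the well is at about (525,-250).

```bash
python3 - <<'E'
from h import *
print(go([524.6,-251,75],down(np.arctan2(-250,519))))
E
```

```text
[array([ 2.6 , -2.28,  8.98]), array([-0.006, -0.   ,  0.003])]
```

>>> play_rows([
  [[0.6,-0.5,1],[0,0,0]],
  [[1.5,-1.2,3],[0,0,0]],
  [[2.2,-2,5],[-0.006,0,0.003]],
  [[2.6,-2.28,7],[-0.006,0,0.003]],
  [[2.6,-2.28,9],[-0.006,0,0.003]],
])

```text
t: 5.65
tool_pos: [526.5, -249.0, 73.2]
tcp_rot: [-3.063, 0.695, -0.001]
force: [-0.3, -0.1, -1.4]
grip_width: 50.7
```

>>> play_rows([
  [[0,0,0],[0,0,0]],
  [[0,0,0],[0,0,0]],
  [[0,0,0],[0,0,0]],
  [[0,0,0],[0,0,0]],
  [[0,0,0],[0,0,0]],
])

```text
t: 6.15
tool_pos: [526.9, -249.3, 74.0]
tcp_rot: [-3.064, 0.695, -0.003]
force: [-0.8, 0.3, -2.1]
grip_width: 50.3
```

```bash
python3 - <<'E'
from h import *
s=robot.state();print(s["tool_pos"],s["force"],go([524.6,-251,53],down(np.arctan2(-250,519))))
E
```

```text
[ 526.93839898 -249.2555564    74.01396321] [-0.76606856  0.28480472 -2.14973709] [array([-0.14,  0.26,  2.1 ]), array([-0.001, -0.002,  0.003])]
```

>>> play_rows([
  [[-0.14,0.26,0.2],[0,0,0]],
  [[-0.14,0.26,0.6],[0,0,0]],
  [[-0.14,0.26,1.0],[0,0,0]],
  [[-0.14,0.26,1.2],[0,0,0]],
  [[-0.14,0.26,1.2],[0,0,0]],
])

```text
t: 6.65
tool_pos: [524.3, -250.8, 61.5]
tcp_rot: [-3.063, 0.695, -0.002]
force: [0.8, 0.3, -1.1]
grip_width: 50.7
```

```bash
python3 - <<'E'
from h import *
s=robot.state();print(s["tool_pos"],s["force"],go([524.6,-251,53],down(np.arctan2(-250,519))))
E
```

```text
[ 524.31390087 -250.75090715   61.46415374] [ 0.84280003  0.2589687  -1.12954116] [array([0.04, 0.01, 0.85]), array([-0.001, -0.001,  0.003])]
```

>>> play_rows([
  [[0.03,0,0.25],[0,0,0]],
  [[0.03,0,0.5],[0,0,0]],
  [[0.03,0,0.75],[0,0,0]],
  [[0.03,0,0.9],[0,0,0]],
  [[0.03,0,0.95],[0,0,0]],
])

```text
t: 7.15
tool_pos: [524.4, -250.8, 51.8]
tcp_rot: [-3.063, 0.695, -0.001]
force: [-1.2, 0.8, 2.0]
grip_width: 50.7
```

```bash
python3 - <<'E'
from h import *
m,im=look("wrist"); s=robot.state();print(s["tool_pos"],s["force"],s["moment"])
E
```

```text
[ 524.56697696 -250.95668516   51.96755487] [ 0.04754147 -0.4294728  -1.87883658] [ 0.01364694  0.02134185 -0.03677146]
```

>>> play_rows([
  [[0,0,0.05],[0,0,0]],
  [[0,0,0.05],[0,0,0]],
  [[0,0,0.05],[0,0,0]],
  [[0,0,0],[0,0,0]],
  [[0,0,0],[0,0,0]],
], fingers=0)

```text
t: 7.75
tool_pos: [524.7, -251.0, 52.1]
tcp_rot: [-3.063, 0.695, -0.002]
force: [-0.3, 0.2, -0.5]
grip_width: 85.3
```

>>> play_rows([
  [[0,0,-1],[0,0,0]],
  [[0,0,-3],[0,0,0]],
  [[0,0,-6],[0,0,0]],
  [[0,0,-9],[0,0,0]],
  [[0,0,-11.5],[0,0,0]],
])

```text
t: 8.25
tool_pos: [524.8, -251.3, 169.5]
tcp_rot: [-3.063, 0.696, -0.005]
force: [0.6, 0.7, 0.3]
grip_width: 85.5
```

```bash
python3 - <<'E'
from h import *
robot.camera("wrist");m,im=look("wrist"); s=robot.state();print(s["tool_pos"]); cv2.imwrite("pics/w4.png",im[:,:,::-1]); np.savez("w4.npz",im=im,**m)
h=np.array([399,223]);print(go([*h,150],down(np.arctan2(223,399))))
E
```

```text
[ 525.67299114 -251.5773016   169.30692456]
[array([-31.92, -37.34,   1.81]), array([ 0.001, -0.006, -0.956])]
```

View pics/w4.png

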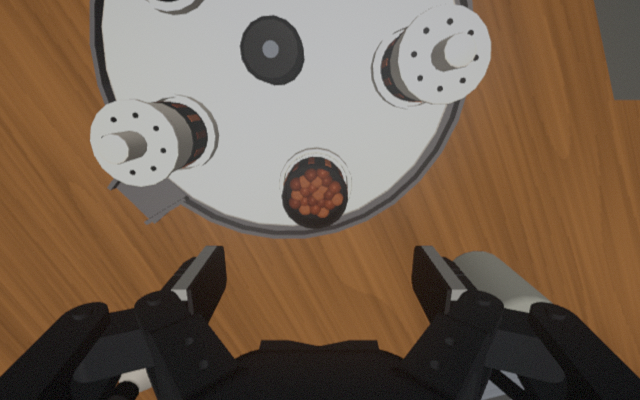

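The cup stands in the well at (315,193), ring evenly visible; the knob is at (272,50).

```bash
cat >> h.py <<'E'
def disc(im,m,X,r,rad,test,tol=25):
    "rim circle at height X[2] of the blob passing test(hsv) near X"
    o=test(cv2.cvtColor(im,cv2.COLOR_RGB2HSV)).astype(np.uint8); roi=np.zeros_like(o); u=proj(m,[X])[0].round().astype(int)
    cv2.circle(roi,(int(u[0]),int(u[1])),rad,1,-1); o=cv2.morphologyEx(o*roi,cv2.MORPH_CLOSE,np.ones((5,5),np.uint8))
    c=near(o,m,X,tol); return rimfit(m,c,X[2],r),fitcircle(m,c,X[2]),cv2.boundingRect(c)
dark=lambda h:(h[:,:,2]<75)|((h[:,:,1]>90))
E
python3 - <<'E'
from h import *
f=np.load("w4.npz"); im=f["im"]; m={k:f[k] for k in("fx","fy","cx","cy","pose")}
print("cup",disc(im,m,[525,-250,80],26,42,dark))
print("knob",disc(im,m,[541,-146,100],20,45,dark))
E
```

```text
cup ((array([ 523.11447224, -257.25258136]), np.float64(1.6641448279811026), np.float64(25.502831836506402), 136), (array([ 524.10501313, -252.95730695]), np.float64(28.242354419898906), np.float64(2.6619028787319117)), (282, 157, 67, 81))
knob ((array([ 544.55382747, -149.68393536]), np.float64(0.4440894943614353), np.float64(19.82710327558604), 102), (array([ 544.26982772, -149.05150004]), np.float64(19.222361715176465), np.float64(0.4869955001125638)), (241, 16, 63, 69))
```

```bash
python3 - <<'E'
from h import *
f=np.load("w4.npz"); im=f["im"]; m={k:f[k] for k in("fx","fy","cx","cy","pose")}
for t in (lambda h:(h[:,:,2]<60)|((h[:,:,1]>120)&(h[:,:,0]<8)), lambda h:(h[:,:,2]<45)|((h[:,:,1]>120)&(h[:,:,0]<7))):
    print("cup",disc(im,m,[525,-250,80],26,40,t))
    print("cup clay",disc(im,m,[525,-250,72],23.5,40,lambda h:(h[:,:,1]>120)&(h[:,:,0]<9)&(h[:,:,2]>55)))
print(cast(m,[[282,193],[348,193]],80).mean(0))
E
```

```text
cup ((array([ 524.65500605, -250.70474782]), np.float64(0.7874796904670589), np.float64(25.453893134932823), 98), (array([ 524.40038001, -251.08277622]), np.float64(25.287328688170057), np.float64(0.7393978549996973)), (283, 158, 64, 71))
cup clay ((array([ 531.84569421, -244.30894413]), np.float64(3.7995510793195173), np.float64(21.750134700726022), 183), (array([ 524.85006862, -250.57671697]), np.float64(17.531430713878777), np.float64(1.6102438147166307)), (290, 170, 51, 46))
cup ((array([ 521.49790291, -286.21804132]), np.float64(nan), np.float64(nan), 0), (array([ 529.23246286, -246.6650912 ]), np.float64(11.708649619682529), np.float64(2.0430751406820264)), (304, 170, 34, 40))
cup clay ((array([ 531.84569421, -244.30894413]), np.float64(3.7995510793195173), np.float64(21.750134700726022), 183), (array([ 524.85006862, -250.57671697]), np.float64(17.531430713878777), np.float64(1.6102438147166307)), (290, 170, 51, 46))
[ 525.69555466 -248.85668692]
  return _methods._mean(a, axis=axis, dtype=dtype,
  ret = ret.dtype.type(ret / rcount)
```

>>> play_rows([
  [[-3,-3.5,-0.3],[0,0,-0.14]],
  [[-6.2,-7.3,-0.3],[0,0,-0.28]],
  [[-9.4,-11,-0.3],[0,0,-0.42]],
  [[-12.6,-14.7,-0.2],[0,0,-0.56]],
  [[-15.8,-18.4,0],[0,0,-0.7]],
])

```text
t: 8.9
tool_pos: [461.2, -15.6, 168.2]
tcp_rot: [3.113, 0.406, 0.007]
force: [0.3, 0.6, 0.7]
grip_width: 85.0
```

```bash
python3 - <<'E'
from h import *
print(go([399,223,130],down(np.arctan2(223,399))),robot.state()["tool_pos"])
E
```

```text
[array([  0.09, -24.67,   3.77]), array([ 0.003, -0.004, -0.25 ])] [461.18862426 -15.64527805 168.23330871]
```

>>> play_rows([
  [[0,-5,0.8],[0,0,-0.14]],
  [[0,-10,1.6],[0,0,-0.25]],
  [[0,-15,2.5],[0,0,-0.25]],
  [[0,-20,3.5],[0,0,-0.25]],
  [[0,-23,3.8],[0,0,-0.25]],
])

```text
t: 9.4
tool_pos: [400.0, 209.2, 128.5]
tcp_rot: [3.037, 0.795, 0.003]
force: [1.3, -1.4, 1.1]
grip_width: 85.1
```

>>> play_rows([
  [[0,-0.8,0],[0,0,0]],
  [[0,-1,0],[0,0,0]],
  [[0,-1,0],[0,0,0]],
  [[0,-1,0],[0,0,0]],
  [[0,-1,0],[0,0,0]],
])

```text
t: 9.9
tool_pos: [395.8, 216.5, 128.6]
tcp_rot: [3.038, 0.791, 0.003]
force: [-1.0, 0.4, -0.1]
grip_width: 85.2
```

```bash
python3 - <<'E'
from h import *
m,im=look("wrist"); s=robot.state();print(s["t"],s["tool_pos"],abs(s["joint_vel"]).max()); cv2.imwrite("pics/w5.png",im[:,:,::-1])
X=[399,223,31]; a=disc(im,m,X,26,75,lambda h:(h[:,:,1]<70)&(h[:,:,2]>90),60); print(a); p=a[0][0]
print(go([*p,40],down(np.arctan2(223,399))))
mt=robot.camera_model("top")
E
```

```text
10.0 [395.63415916 217.03766328 128.5992969 ] 0.00588522373164899
((array([398.43554076, 222.83067585]), np.float64(0.21963170275149935), np.float64(25.918710201728846), 97), (array([397.8699108 , 223.77702799]), np.float64(26.493481871307957), np.float64(0.7264993290588451)), (294, 153, 65, 68))
[array([ 0.51, -0.39,  8.86]), array([ 0.003, -0.002,  0.001])]
```

>>> play_rows([
  [[0.3,-0.2,2],[0,0,0]],
  [[0.5,-0.39,4.5],[0,0,0]],
  [[0.5,-0.39,7],[0,0,0]],
  [[0.5,-0.39,9],[0,0,0]],
  [[0.5,-0.39,10],[0,0,0]],
])

```text
t: 10.5
tool_pos: [397.8, 221.8, 27.2]
tcp_rot: [3.037, 0.791, 0.0]
force: [-0.4, -0.3, 0.4]
grip_width: 85.4
```

```bash
python3 - <<'E'
from h import *
print(go([398.4,222.8,8],down(np.arctan2(223,399))),robot.state()["tool_pos"])
E
```

```text
[array([ 0.1 , -0.06,  1.92]), array([ 0.003,  0.001, -0.   ])] [397.83742317 221.82561201  27.2358109 ]
```

>>> play_rows([
  [[0.1,-0.06,0.8],[0,0,0]],
  [[0.1,-0.06,1.5],[0,0,0]],
  [[0.1,-0.06,1.9],[0,0,0]],
  [[0.1,-0.06,1.9],[0,0,0]],
  [[0.1,-0.06,1.9],[0,0,0]],
])

```text
t: 11.0
tool_pos: [398.7, 223.0, 8.6]
tcp_rot: [3.038, 0.791, 0.001]
force: [-0.1, -0.1, 0.9]
grip_width: 85.1
```

>>> play_rows([
  [[0,0,0],[0,0,0]],
  [[0,0,0],[0,0,0]],
  [[0,0,0],[0,0,0]],
  [[0,0,0],[0,0,0]],
  [[0,0,0],[0,0,0]],
], fingers=255)

```text
t: 11.5
tool_pos: [398.9, 223.1, 9.2]
tcp_rot: [3.038, 0.791, 0.002]
force: [-1.9, -1.1, 9.0]
grip_width: 49.5
```

>>> play_rows([
  [[0,0,-1],[0,0,0]],
  [[0,0,-4],[0,0,0]],
  [[0,0,-8],[0,0,0]],
  [[0,0,-12],[0,0,0]],
  [[0,0,-16],[0,0,0]],
])

```text
t: 12.0
tool_pos: [398.2, 223.2, 171.3]
tcp_rot: [3.038, 0.791, 0.002]
force: [1.0, 0.6, -0.1]
grip_width: 49.5
```

```bash
python3 - <<'E'
from h import *
m,im=look("wrist"); cv2.imwrite("pics/w6.png",im[:,:,::-1]); np.savez("w6.npz",im=im,**m); s=robot.state();print(s["t"],s["tool_pos"],s["force"],s["grip_width"])
T=R.from_rotvec(s["tcp_rot"]); print("axis",proj(m,[s["tool_pos"]+T.apply([0,0,-23])]))
print(go([503,-287,190],down(np.arctan2(-250,519))))
E
```

```text
12.1 [401.46808971 225.23099539 174.42039549] [0.69153953 0.2606602  0.22507234] 49.67195949453984
axis [[320.07625694 271.35526105]]
[array([-16.08,  49.68,  -1.67]), array([-0.004, -0.01 ,  0.958])]
```

View pics/w6.png

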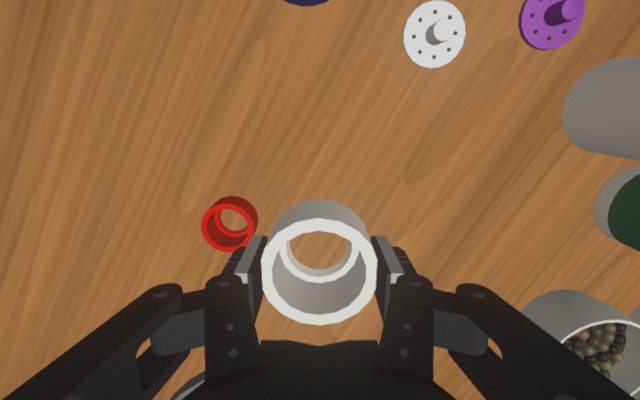

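The collar sits in the pads with its rim centred at (319,271), on the projected axis (320,271). Back to the well.

>>> play_rows([
  [[-1.6,5,-0.5],[0,0,0.14]],
  [[-3.2,10,-0.5],[0,0,0.28]],
  [[-4.8,15,-0.5],[0,0,0.42]],
  [[-6.4,20,-0.5],[0,0,0.56]],
  [[-8,25,-0.5],[0,0,0.7]],
])

```text
t: 12.6
tool_pos: [450.6, -21.8, 179.1]
tcp_rot: [-3.121, 0.308, -0.014]
force: [0.9, 1.0, -0.3]
grip_width: 49.3
```

```bash
python3 - <<'E'
from h import *
print(go([503,-287,175],down(np.arctan2(-250,519))),robot.state()["tool_pos"])
E
```

```text
[array([10.31, 24.99,  0.34]), array([-0.007, -0.008,  0.252])] [450.57689166 -21.81511422 179.09444021]
```

>>> play_rows([
  [[2,5,0.1],[0,0,0.12]],
  [[4.1,10,0.2],[0,0,0.25]],
  [[6.2,15,0.3],[0,0,0.25]],
  [[8.3,20,0.3],[0,0,0.25]],
  [[9.8,23.5,0.3],[0,0,0.25]],
])

```text
t: 13.1
tool_pos: [499.2, -266.7, 175.2]
tcp_rot: [-3.057, 0.694, -0.012]
force: [0.7, 0.9, 0.1]
grip_width: 49.3
```

>>> play_rows([
  [[0,0,0],[0,0,0]],
  [[0,0,0],[0,0,0]],
  [[0,0,0],[0,0,0]],
  [[0,0,0],[0,0,0]],
  [[0,0,0],[0,0,0]],
])

```text
t: 13.6
tool_pos: [499.5, -265.2, 175.2]
tcp_rot: [-3.057, 0.69, -0.012]
force: [-0.7, -0.5, -0.1]
grip_width: 49.5
```

```bash
python3 - <<'E'
from h import *
m,im=look("wrist"); cv2.imwrite("pics/w7.png",im[:,:,::-1]); np.savez("w7.npz",im=im,**m); s=robot.state();print(s["t"],s["tool_pos"],abs(s["joint_vel"]).max())
T=R.from_rotvec(s["tcp_rot"]); print("axis",proj(m,[s["tool_pos"]+T.apply([0,0,-23]),[525,-250,80]]))
print("cup",disc(im,m,[525,-250,80],26,40,lambda h:(h[:,:,2]<60)|((h[:,:,1]>120)&(h[:,:,0]<8))))
print(go([524.9,-250.3,105],down(np.arctan2(-250,519))))
E
```

```text
13.7 [ 499.42998934 -265.74566014  175.32682539] 0.005714832849165592
axis [[319.69862986 274.6064183 ]
 [339.85137004 164.56466123]]
cup ((array([ 524.42588831, -250.23009275]), np.float64(0.7262168035190051), np.float64(25.411089806033715), 112), (array([ 523.71630883, -254.51594453]), np.float64(22.837826481710174), np.float64(0.9803139322302871)), (308, 139, 64, 61))
[array([ 1.59, -2.43,  7.06]), array([-0.009, -0.006,  0.004])]
```

>>> play_rows([
  [[0.5,-0.7,1],[0,0,0]],
  [[1,-1.6,3],[-0.009,-0.006,0.004]],
  [[1.6,-2.4,5],[-0.009,-0.006,0.004]],
  [[1.6,-2.4,6.5],[-0.009,-0.006,0.004]],
  [[1.6,-2.4,7],[-0.009,-0.006,0.004]],
])

```text
t: 14.2
tool_pos: [523.8, -249.7, 103.5]
tcp_rot: [-3.063, 0.698, 0.005]
force: [-0.8, 0.9, -0.1]
grip_width: 49.2
```

>>> play_rows([
  [[0,0,0],[0,0,0]],
  [[0,0,0],[0,0,0]],
  [[0,0,0],[0,0,0]],
  [[0,0,0],[0,0,0]],
  [[0,0,0],[0,0,0]],
])

```text
t: 14.7
tool_pos: [524.1, -249.9, 104.0]
tcp_rot: [-3.063, 0.698, 0.004]
force: [1.0, -0.1, -0.9]
grip_width: 49.5
```

```bash
python3 - <<'E'
from h import *
s=robot.state();print(s["tool_pos"],s["force"],go([524.7,-250.4,84],down(np.arctan2(-250,519))))
E
```

```text
[ 524.0591204  -249.8991945   104.03673059] [ 0.95538036 -0.13161968 -0.94826506] [array([0.08, 0.02, 2.  ]), array([0.   , 0.002, 0.001])]
```

>>> play_rows([
  [[0.08,0.02,0.4],[0,0,0]],
  [[0.08,0.02,0.8],[0,0,0]],
  [[0.08,0.02,1.2],[0,0,0]],
  [[0.08,0.02,1.5],[0,0,0]],
  [[0.08,0.02,1.6],[0,0,0]],
])

```text
t: 15.2
tool_pos: [524.3, -250.2, 87.4]
tcp_rot: [-3.063, 0.698, 0.005]
force: [0.2, 0.6, -0.3]
grip_width: 49.1
```

```bash
python3 - <<'E'
from h import *
s=robot.state();print(s["tool_pos"],s["force"],go([524.7,-250.4,84],down(np.arctan2(-250,519))))
E
```

```text
[ 524.32359435 -250.20763199   87.41418948] [ 0.15973833  0.58049689 -0.32579638] [array([0.04, 0.  , 0.34]), array([0.   , 0.003, 0.001])]
```

>>> play_rows([
  [[0.03,0,0.1],[0,0,0]],
  [[0.03,0,0.2],[0,0,0]],
  [[0.03,0,0.3],[0,0,0]],
  [[0.03,0,0.37],[0,0,0]],
  [[0.03,0,0.37],[0,0,0]],
])

```text
t: 15.7
tool_pos: [525.2, -250.5, 84.3]
tcp_rot: [-3.063, 0.698, 0.003]
force: [-0.5, 0.4, 3.9]
grip_width: 49.3
```

```bash
python3 - <<'E'
from h import *
robot.camera("wrist");s=robot.state();print(s["tool_pos"],s["force"],s["moment"])
E
```

```text
[ 525.26478946 -250.5127806    84.3089303 ] [-0.62635215  0.20069347  4.73041073] [ 0.08674455 -0.06034012  0.08757708]
```

>>> play_rows([
  [[0,0,0],[0,0,0]],
  [[0,0,0],[0,0,0]],
  [[0,0,0],[0,0,0]],
  [[0,0,0],[0,0,0]],
  [[0,0,0],[0,0,0]],
], fingers=0)

```text
t: 16.25
tool_pos: [525.1, -250.5, 84.2]
tcp_rot: [-3.063, 0.698, 0.003]
force: [-0.2, 0.2, 0.4]
grip_width: 85.4
```

>>> play_rows([
  [[0,0,-1],[0,0,0]],
  [[0,0,-3],[0,0,0]],
  [[0,0,-6],[0,0,0]],
  [[0,0,-8.5],[0,0,0]],
  [[0,0,-9.5],[0,0,0]],
])

```text
t: 16.75
tool_pos: [526.5, -251.5, 182.2]
tcp_rot: [-3.063, 0.698, -0.003]
force: [-0.2, 0.0, -0.3]
grip_width: 85.2
```

```bash
python3 - <<'E'
from h import *
robot.camera("wrist");m,im=look("wrist"); s=robot.state();print(s["t"],s["tool_pos"]); cv2.imwrite("pics/w8.png",im[:,:,::-1]); np.savez("w8.npz",im=im,**m)
print(proj(m,[[525,-250,106],[525,-250,80]]))
for b in(120,150,170):
  try: print("collar",disc(im,m,[525,-250,106],26,42,lambda h:(h[:,:,1]<70)&(h[:,:,2]>b)))
  except Exception as e: print(e)
h=[427.8,386.8];print(go([*h,150],down(np.arctan2(h[1],h[0]))))
a=im[100:270,220:420]; cv2.imwrite("pics/c8.png",cv2.resize(a,None,fx=3,fy=3)[:,:,::-1])
E
```

```text
16.9 [ 525.44531139 -250.44796557  179.30244286]
[[316.9790897  202.48225805]
 [317.12418468 192.49826937]]
collar ((array([ 524.11186555, -250.56940952]), np.float64(0.46155247138006317), np.float64(26.272198569834053), 112), (array([ 525.09931613, -248.62426078]), np.float64(28.469563794234844), np.float64(1.0656151520580133)), (275, 163, 85, 75))
collar ((array([ 524.12080372, -250.3581847 ]), np.float64(0.5467997194918439), np.float64(26.27094608568994), 113), (array([ 524.62972212, -249.48867367]), np.float64(27.69880492322661), np.float64(1.9309896218177347)), (275, 167, 85, 71))
collar ((array([ 524.26609397, -249.82326644]), np.float64(0.5239028797433178), np.float64(26.200202382122285), 113), (array([ 524.69089948, -249.31847938]), np.float64(27.41406138326963), np.float64(2.093597465276104)), (275, 167, 85, 70))
[array([-36.39, -53.21,   3.01]), array([-1.000e-03,  1.000e-03, -1.183e+00])]
```

View pics/c8.png

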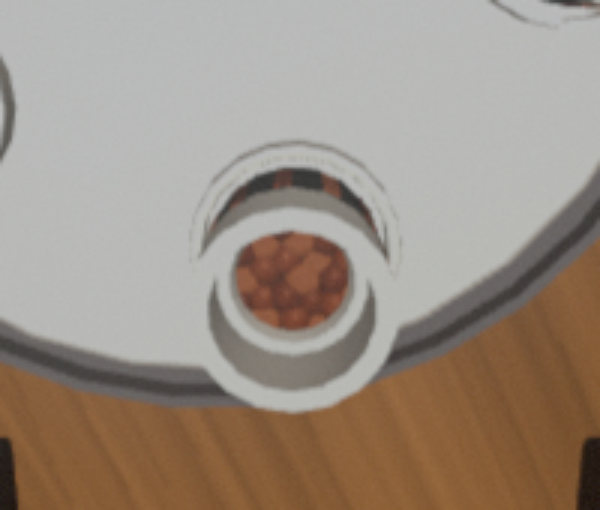

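The collar sits squarely and concentric on the cup, with clay visible through its bore, at about (316,200) in the full picture. Next the lid.

>>> play_rows([
  [[-2.8,-4.1,0],[0,0,-0.14]],
  [[-5.6,-8.2,0],[0,0,-0.28]],
  [[-8.4,-12.3,0],[0,0,-0.42]],
  [[-11.2,-16.4,0],[0,0,-0.56]],
  [[-14,-20.5,0],[0,0,-0.7]],
])

```text
t: 17.4
tool_pos: [486.4, -3.1, 178.4]
tcp_rot: [-3.114, -0.404, 0.005]
force: [1.2, -0.1, 0.6]
grip_width: 85.3
```

```bash
python3 - <<'E'
from h import *
h=[430,388.5];print(go([*h,130],down(np.arctan2(h[1],h[0]))),robot.state()["tool_pos"])
E
```

```text
[array([  4.56, -39.29,   4.89]), array([-0.002,  0.003, -0.477])] [486.35907158  -3.08709737 178.3767219 ]
```

>>> play_rows([
  [[0.6,-4.8,0.5],[0,0,-0.14]],
  [[1.2,-9.6,1],[0,0,-0.28]],
  [[1.8,-14.4,1.5],[0,0,-0.42]],
  [[2.4,-19.2,2],[0,0,-0.477]],
  [[3,-24,2.5],[0,0,-0.477]],
])

```text
t: 17.9
tool_pos: [452.4, 238.1, 152.2]
tcp_rot: [-2.929, -1.131, 0.008]
force: [1.0, -0.3, 0.2]
grip_width: 85.1
```

```bash
python3 - <<'E'
from h import *
h=[430,388.5];print(go([*h,130],down(np.arctan2(h[1],h[0]))),robot.state()["tool_pos"])
E
```

```text
[array([  8.45, -12.64,   2.23]), array([-0.004,  0.004,  0.002])] [452.44579483 238.07835282 152.17568985]
```

>>> play_rows([
  [[2.7,-4,1],[0,0,0]],
  [[5,-8,1.7],[0,0,0]],
  [[7,-10.5,2.2],[0,0,0]],
  [[8,-12,2.2],[0,0,0]],
  [[8.4,-12.6,2.2],[0,0,0]],
])

```text
t: 18.4
tool_pos: [428.7, 388.8, 129.2]
tcp_rot: [-2.928, -1.134, 0.011]
force: [0.0, -1.0, 0.1]
grip_width: 85.4
```

>>> play_rows([
  [[0,0,0],[0,0,0]],
  [[0,0,0],[0,0,0]],
  [[0,0,0],[0,0,0]],
  [[0,0,0],[0,0,0]],
  [[0,0,0],[0,0,0]],
])

```text
t: 18.9
tool_pos: [429.1, 388.0, 129.4]
tcp_rot: [-2.929, -1.132, 0.011]
force: [0.3, 0.1, 0.3]
grip_width: 85.3
```

```bash
python3 - <<'E'
from h import *
m,im=look("wrist"); s=robot.state();print(s["t"],s["tool_pos"],abs(s["joint_vel"]).max()); cv2.imwrite("pics/w9.png",im[:,:,::-1]); np.savez("w9.npz",im=im,**m)
X=[430,388.5,9]; a=disc(im,m,X,28,75,lambda h:(h[:,:,1]<80)&(h[:,:,2]>80),60); print(a); p=a[0][0]
print(go([*p,40],down(np.arctan2(388.5,430))), proj(m,[[*p,9]]))
E
```

```text
19.0 [428.9176556  388.47464947 129.32712074] 0.003677801647481595
((array([430.04447881, 388.22292898]), np.float64(0.24733256056794062), np.float64(27.87219725265441), 95), (array([430.25504832, 388.00042981]), np.float64(27.744120591336664), np.float64(0.18861921551158)), (289, 157, 65, 63))
[array([0.12, 0.13, 8.93]), array([-0.004,  0.006,  0.004])] [[320.89342385 188.43767181]]
```

>>> play_rows([
  [[0.1,0.1,2],[-0.004,0.006,0]],
  [[0.1,0.1,4.5],[-0.004,0.006,0]],
  [[0.1,0.1,7],[-0.004,0.006,0]],
  [[0.1,0.1,8.7],[-0.004,0.006,0]],
  [[0.1,0.1,9.5],[-0.004,0.006,0]],
])

```text
t: 19.5
tool_pos: [428.8, 387.5, 32.7]
tcp_rot: [2.929, 1.133, -0.004]
force: [-0.1, -0.4, -0.4]
grip_width: 85.5
```

```bash
python3 - <<'E'
from h import *
print(go([430.1,388.1,11.5],down(np.arctan2(388.5,430))),robot.state()["tool_pos"])
E
```

```text
[array([0.14, 0.04, 2.12]), array([0.   , 0.002, 0.004])] [428.8465626  387.47371473  32.73645755]
```

>>> play_rows([
  [[0.12,0.04,0.8],[0,0,0]],
  [[0.12,0.04,1.5],[0,0,0]],
  [[0.12,0.04,2],[0,0,0]],
  [[0.12,0.04,2.1],[0,0,0]],
  [[0.12,0.04,2.1],[0,0,0]],
])

```text
t: 20.0
tool_pos: [430.1, 388.1, 11.9]
tcp_rot: [2.929, 1.133, -0.003]
force: [0.7, -0.2, -0.1]
grip_width: 85.7
```

>>> play_rows([
  [[0,0,0],[0,0,0]],
  [[0,0,0],[0,0,0]],
  [[0,0,0],[0,0,0]],
  [[0,0,0],[0,0,0]],
  [[0,0,0],[0,0,0]],
], fingers=255)

```text
t: 20.5
tool_pos: [430.2, 388.2, 12.3]
tcp_rot: [2.929, 1.133, -0.003]
force: [-0.2, -0.3, 2.0]
grip_width: 16.0
```

>>> play_rows([
  [[0,0,0],[0,0,0]],
  [[0,0,0],[0,0,0]],
  [[0,0,0],[0,0,0]],
  [[0,0,0],[0,0,0]],
  [[0,0,0],[0,0,0]],
])

```text
t: 21.0
tool_pos: [430.3, 388.3, 12.3]
tcp_rot: [2.929, 1.133, -0.003]
force: [-0.3, -0.3, 1.0]
grip_width: 15.7
```

>>> play_rows([
  [[0,0,-1],[0,0,0]],
  [[0,0,-4],[0,0,0]],
  [[0,0,-8],[0,0,0]],
  [[0,0,-12],[0,0,0]],
  [[0,0,-15],[0,0,0]],
])

```text
t: 21.5
tool_pos: [431.0, 388.8, 165.4]
tcp_rot: [-2.93, -1.133, -0.001]
force: [0.7, 0.3, -0.1]
grip_width: 15.7
```

```bash
python3 - <<'E'
from h import *
robot.camera("wrist");m,im=look("wrist"); cv2.imwrite("pics/w10.png",im[:,:,::-1]); np.savez("w10.npz",im=im,**m); s=robot.state();print(s["t"],s["tool_pos"],s["force"],s["grip_width"])
T=R.from_rotvec(s["tcp_rot"]); t=s["tool_pos"]
X=t+T.apply([0,0,2.5]); print("axis",proj(m,[X]))
print("lid",disc(im,m,X,28,75,lambda h:(h[:,:,1]<60)&(h[:,:,2]>110),30), X)
print(go([503,-287,190],down(np.arctan2(-250,519))))
E
```

```text
21.65 [431.60198123 389.46799042 164.96157343] [-1.38345295  0.25978113 -0.66470441] 16.081907569224345
axis [[316.58954771 245.97379357]]
lid ((array([426.34068622, 396.89364544]), np.float64(6.633763860131033), np.float64(26.05521766093061), 325), (array([432.26667816, 390.3931883 ]), np.float64(27.158946100414784), np.float64(0.44767169139333823)), (264, 195, 110, 101)) [431.6069362  389.47415789 162.46158595]
[array([-40.24,  54.84,  -2.66]), array([-0.002, -0.002,  1.187])]
```

View pics/w10.png

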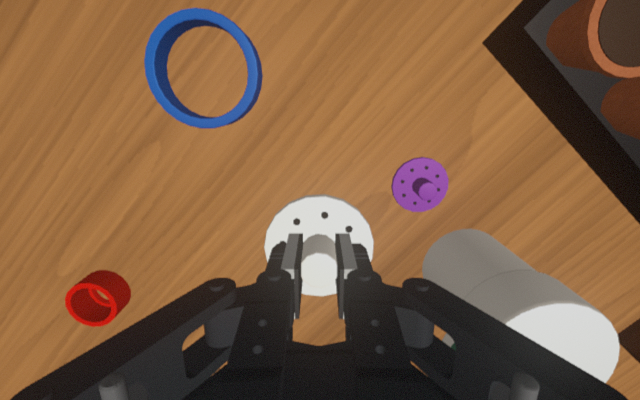

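The lid is held by its stem, disc centred at (319,246) on the axis; the purple lid (420,185) and red ring are untouched.

>>> play_rows([
  [[-2.9,3.9,-0.8],[0,0,0.14]],
  [[-5.8,7.8,-1.5],[0,0,0.28]],
  [[-8.7,11.7,-1.5],[0,0,0.42]],
  [[-11.6,15.6,-1.5],[0,0,0.56]],
  [[-14.5,19.5,-1.5],[0,0,0.7]],
])

```text
t: 22.15
tool_pos: [454.5, 145.4, 178.6]
tcp_rot: [-3.139, -0.051, -0.001]
force: [0.6, 0.9, -0.1]
grip_width: 15.9
```

```bash
python3 - <<'E'
from h import *
print(go([524.6,-250.4,175],down(np.arctan2(-250,519))),robot.state()["tool_pos"])
E
```

```text
[array([ 5.72, 39.79,  0.29]), array([-0.002, -0.   ,  0.482])] [454.50277702 145.41559896 178.59961268]
```

>>> play_rows([
  [[0.7,4.8,0],[0,0,0.14]],
  [[1.4,9.6,0],[0,0,0.28]],
  [[2.1,14.4,0],[0,0,0.42]],
  [[2.8,19.2,0],[0,0,0.48]],
  [[3.5,24,0],[0,0,0.48]],
])

```text
t: 22.65
tool_pos: [496.4, -95.0, 177.3]
tcp_rot: [-3.062, 0.699, 0.003]
force: [1.0, 0.2, -0.7]
grip_width: 15.5
```

```bash
python3 - <<'E'
from h import *
print(go([524.6,-250.4,165],down(np.arctan2(-250,519))),robot.state()["tool_pos"])
E
```

```text
[array([ 9.29, 12.78,  1.2 ]), array([-0.001,  0.002,  0.   ])] [496.37967961 -94.99461906 177.26914729]
```

>>> play_rows([
  [[2.9,4,0],[0,0,0]],
  [[5.5,7.6,0.2],[0,0,0]],
  [[7.6,10.5,0.5],[0,0,0]],
  [[8.8,12.1,0.8],[0,0,0]],
  [[9.3,12.8,1.2],[0,0,0]],
])

```text
t: 23.15
tool_pos: [523.6, -253.0, 163.9]
tcp_rot: [3.062, -0.704, -0.005]
force: [-0.2, -0.8, -0.2]
grip_width: 15.5
```

>>> play_rows([
  [[0,0,0],[0,0,0]],
  [[0,0,0],[0,0,0]],
  [[0,0,0],[0,0,0]],
  [[0,0,0],[0,0,0]],
  [[0,0,0],[0,0,0]],
])

```text
t: 23.65
tool_pos: [523.8, -252.2, 164.1]
tcp_rot: [-3.062, 0.702, 0.005]
force: [0.4, -0.1, -0.3]
grip_width: 15.5
```

```bash
python3 - <<'E'
from h import *
m,im=look("wrist"); cv2.imwrite("pics/w11.png",im[:,:,::-1]); np.savez("w11.npz",im=im,**m)
s=robot.state();print(s["t"],s["tool_pos"]); print("knob",disc(im,m,[543,-147,100],20,45,dark))
print(go([524.6,-250.4,126],down(np.arctan2(-250,519))))
E
```

```text
23.75 [ 523.74031282 -252.54087112  164.05031349]
knob ((array([ 544.48849845, -149.68656563]), np.float64(0.39329617641759995), np.float64(19.80501576752193), 105), (array([ 544.27565641, -149.12828939]), np.float64(19.284458269924645), np.float64(0.49955904072343416)), (243, 10, 65, 72))
[array([-0.  , -0.23,  3.8 ]), array([ 0.001,  0.003, -0.002])]
```

>>> play_rows([
  [[0,-0.2,0.8],[0,0,0]],
  [[0,-0.23,1.8],[0,0.002,0]],
  [[0,-0.23,2.8],[0,0.002,0]],
  [[0,-0.23,3.5],[0,0.002,0]],
  [[0,-0.23,3.8],[0,0.002,0]],
])

```text
t: 24.25
tool_pos: [523.9, -250.3, 124.7]
tcp_rot: [3.062, -0.703, -0.005]
force: [-0.2, 0.5, -0.2]
grip_width: 15.7
```

```bash
python3 - <<'E'
from h import *
robot.camera("wrist");robot.camera("wrist")
s=robot.state();print(s["tool_pos"],s["force"],go([524.6,-250.4,114],down(np.arctan2(-250,519))))
E
```

```text
[ 524.27294312 -250.4848191   125.40214709] [-1.13250307 -0.31590515  0.24585864] [array([ 0.03, -0.02,  1.14]), array([ 0.001,  0.002, -0.003])]
```

>>> play_rows([
  [[0.03,-0.02,0.3],[0,0,0]],
  [[0.03,-0.02,0.6],[0,0,0]],
  [[0.03,-0.02,0.9],[0,0,0]],
  [[0.03,-0.02,1.1],[0,0,0]],
  [[0.03,-0.02,1.15],[0,0,0]],
])

```text
t: 24.85
tool_pos: [525.0, -250.6, 114.2]
tcp_rot: [3.062, -0.703, -0.002]
force: [-0.0, 1.3, 6.4]
grip_width: 16.0
```

```bash
python3 - <<'E'
from h import *
robot.camera("wrist")
s=robot.state();print(s["tool_pos"],s["force"],s["moment"])
E
```

```text
[ 524.97669414 -250.507589    114.26618892] [0.29091391 1.51247149 2.62716811] [ 0.11849144 -0.00428138  0.01096502]
```

>>> play_rows([
  [[0,0,0],[0,0,0]],
  [[0,0,0],[0,0,0]],
  [[0,0,0],[0,0,0]],
  [[0,0,0],[0,0,0]],
  [[0,0,0],[0,0,0]],
], fingers=0)

```text
t: 25.4
tool_pos: [525.0, -250.5, 114.2]
tcp_rot: [3.062, -0.703, -0.003]
force: [-0.5, 0.0, 1.0]
grip_width: 85.1
```

>>> play_rows([
  [[0,0,-0.5],[0,0,0]],
  [[0,0,-2],[0,0,0]],
  [[0,0,-4.5],[0,0,0]],
  [[0,0,-7.5],[0,0,0]],
  [[0,0,-9.5],[0,0,0]],
])

```text
t: 25.9
tool_pos: [525.8, -251.3, 212.4]
tcp_rot: [3.061, -0.704, 0.002]
force: [-0.3, -0.4, -0.8]
grip_width: 85.2
```

```bash
python3 - <<'E'
from h import *
robot.camera("wrist");m,im=look("wrist"); cv2.imwrite("pics/w12.png",im[:,:,::-1]); np.savez("w12.npz",im=im,**m)
s=robot.state();print(s["t"],s["tool_pos"],s["force"])
print(proj(m,[[525,-250,111],[525,-250,133]]))
print("lid",disc(im,m,[525,-250,111],28,48,lambda h:(h[:,:,1]<50)&(h[:,:,2]>110)))
print("knob",disc(im,m,[544,-149,100],20,45,dark))
# top view: deck, lip
mt,t=look("top"); cv2.imwrite("pics/top2.png",t[:,:,::-1])
t0=cv2.imread("pics/top0.png")[:,:,::-1]; hsv=cv2.cvtColor(t0.copy(),cv2.COLOR_RGB2HSV)
g=((hsv[:,:,1]<60)&(hsv[:,:,2]>50)&(hsv[:,:,2]<125)).astype(np.uint8)
p=np.argwhere(g[200:260,300:420])[:,::-1]+[300,200]; w=cast(mt,p,18); r=np.hypot(*(w-[541.2,-147.6]).T); q=w[(r>172)&(r<215)]
print("lip pts",len(q),q.mean(0),r[(r<215)].max())
d=q-[541.2,-147.6]; print("lip heading deg",np.degrees(np.arctan2(*d.mean(0)[::-1])))
a=cv2.resize(im[:,150:500],None,fx=1.5,fy=1.5); 
cv2.imwrite("pics/c12.png",np.hstack([a,cv2.resize(t0[180:260,300:400],(250,200),interpolation=cv2.INTER_CUBIC)[[*range(200)]+[199]*400]])[:,:,::-1])
E
```

```text
26.05 [ 526.09430696 -251.1206646   211.50630541] [-0.39777846  0.4873884  -0.65593109]
[[315.21692448 191.39746094]
 [315.05327316 199.56157179]]
lid ((array([ 523.3111536 , -250.83389205]), np.float64(1.680108119301023), np.float64(29.680108119301025), 144), (array([ 526.47218006, -245.01738174]), np.float64(34.754311486616224), np.float64(1.4732142563976693)), (267, 143, 97, 83))
knob ((array([ 544.63837412, -149.72145569]), np.float64(0.4119307938571062), np.float64(19.744598084939017), 83), (array([ 544.20090813, -148.6274487 ]), np.float64(18.951303517136708), np.float64(0.31403726464187137)), (253, 32, 52, 56))
lip pts 207 [ 359.94215982 -192.91942929] 204.5474247770116
lip heading deg -165.96227815841294
```

View pics/c12.png

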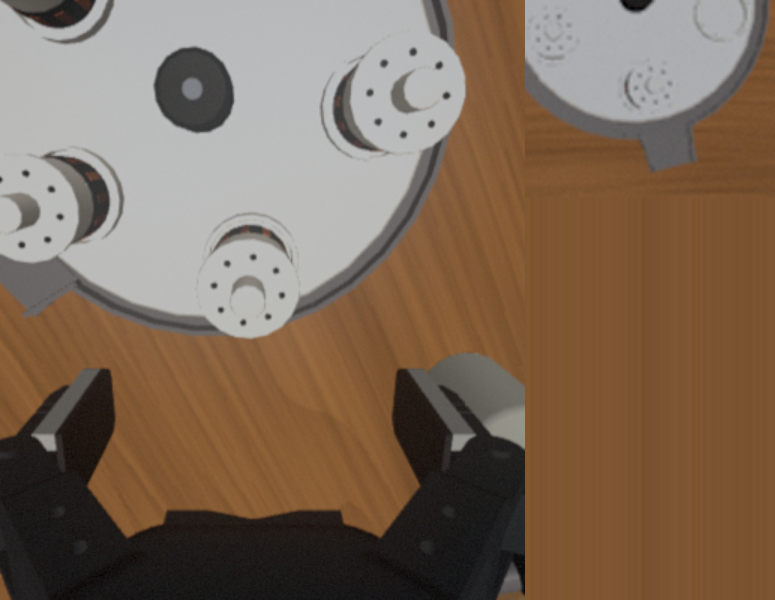

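The lid lies square on the collar at full-picture (316,190), like the neighbouring pots; lip and its centre line are clear (reach 204.5 mm, 205 expected). Now over the knob.

```bash
python3 - <<'E'
from h import *
print(go([543.5,-148.5,165],down(np.radians(17.7))),robot.state()["joints"].round(2))
E
```

```text
[array([-2.75, -9.97,  4.43]), array([-0.   ,  0.002, -0.76 ])] [-0.05  0.49  0.56  1.77 -0.31  0.97  0.19]
```

>>> play_rows([
  [[-0.6,-2,0],[0,0,-0.14]],
  [[-1.2,-4.5,0.3],[0,0,-0.28]],
  [[-1.9,-7,1.5],[0,0,-0.42]],
  [[-2.5,-9,3],[0,0,-0.56]],
  [[-2.75,-9.97,4.4],[0,0,-0.7]],
])

```text
t: 26.65
tool_pos: [543.2, -145.5, 163.7]
tcp_rot: [-3.113, -0.403, 0.005]
force: [-0.4, 0.6, 0.4]
grip_width: 85.0
```

>>> play_rows([
  [[0,0,0],[0,0,-0.06]],
  [[0,0,0],[0,0,-0.06]],
  [[0,0,0],[0,0,-0.06]],
  [[0,0,0],[0,0,-0.06]],
  [[0,0,0],[0,0,-0.06]],
])

```text
t: 27.15
tool_pos: [543.2, -146.0, 163.9]
tcp_rot: [-3.1, -0.494, 0.005]
force: [0.5, 0.2, 0.0]
grip_width: 85.4
```

```bash
python3 - <<'E'
from h import *
m,im=look("wrist"); cv2.imwrite("pics/w13.png",im[:,:,::-1]); s=robot.state();print(s["t"],s["tool_pos"],s["tcp_rot"])
a=disc(im,m,[543.5,-148,100],20,60,lambda h:h[:,:,2]<80,40); print("knob",a); p=a[0][0]
print(go([*p,90],down(np.radians(17.7))))
E
```

```text
27.25 [ 543.24003086 -145.81433351  163.89136237] [-3.0999053  -0.49461459  0.00475417]
knob ((array([ 542.91922627, -144.9305106 ]), np.float64(0.37155602800642384), np.float64(19.77036624903317), 84), (array([ 542.5388144, -143.6713903]), np.float64(20.352722105650553), np.float64(1.188480977415143)), (292, 173, 56, 62))
[array([ 0.02, -0.07,  7.39]), array([-0.003,  0.003,  0.008])]
```

>>> play_rows([
  [[0,-0.05,1.5],[0,0,0]],
  [[0,-0.05,3.5],[-0.003,0.003,0]],
  [[0,-0.05,6],[-0.003,0.003,0]],
  [[0,-0.05,8],[-0.003,0.003,0]],
  [[0,-0.05,8.8],[-0.003,0.003,0]],
])

```text
t: 27.75
tool_pos: [541.6, -144.9, 74.2]
tcp_rot: [-3.102, -0.494, 0.003]
force: [0.2, -0.4, -0.2]
grip_width: 85.3
```

```bash
python3 - <<'E'
from h import *
s=robot.state();print(s["tool_pos"],s["force"],go([542.9,-145.2,64],down(np.radians(17.7))))
E
```

```text
[ 541.62747134 -144.93829856   74.22116818] [ 0.20421711 -0.39189499 -0.1715439 ] [array([0.11, 0.07, 1.02]), array([-0.001,  0.002,  0.007])]
```

>>> play_rows([
  [[0.1,0.06,0.4],[0,0,0]],
  [[0.1,0.06,0.8],[0,0,0]],
  [[0.1,0.06,1],[0,0,0]],
  [[0.1,0.06,1],[0,0,0]],
  [[0.1,0.06,1],[0,0,0]],
])

```text
t: 28.25
tool_pos: [543.1, -145.2, 64.7]
tcp_rot: [-3.102, -0.494, 0.002]
force: [-0.3, -0.3, 0.4]
grip_width: 85.1
```

>>> play_rows([
  [[0,0,0],[0,0,0]],
  [[0,0,0],[0,0,0]],
  [[0,0,0],[0,0,0]],
  [[0,0,0],[0,0,0]],
  [[0,0,0],[0,0,0]],
], fingers=255)

```text
t: 28.75
tool_pos: [543.6, -145.2, 65.2]
tcp_rot: [-3.102, -0.495, 0.0]
force: [-1.0, 1.7, 4.9]
grip_width: 39.0
```

```bash
python3 - <<'E'
from h import *
s=robot.state();print(s["tool_pos"],s["force"],s["moment"],s["grip_width"])
E
```

```text
[ 543.62597587 -145.16717336   65.22037244] [-0.99359512  1.66726861  4.87501761] [ 0.28125969 -0.05214029  0.0371274 ] 38.969077133906005
```

>>> play_rows([
  [[0,0,0],[0,0,0.03]],
  [[0,0,0],[0,0,0.08]],
  [[0,0,0],[0,0,0.13]],
  [[0,0,0],[0,0,0.18]],
  [[0,0,0],[0,0,0.23]],
])

```text
t: 29.25
tool_pos: [544.2, -145.0, 65.2]
tcp_rot: [-3.139, -0.13, -0.001]
force: [1.1, 0.4, 0.1]
grip_width: 38.7
```

>>> play_rows([
  [[0,0,0],[0,0,0.05]],
  [[0,0,0],[0,0,0.1]],
  [[0,0,0],[0,0,0.15]],
  [[0,0,0],[0,0,0.2]],
  [[0,0,0],[0,0,0.25]],
])

```text
t: 29.75
tool_pos: [544.8, -145.1, 65.2]
tcp_rot: [-3.13, 0.267, -0.003]
force: [2.7, 0.3, -0.2]
grip_width: 38.8
```

```bash
python3 - <<'E'
from h import *
s=robot.state();print(s["tool_pos"],s["force"],s["moment"],s["grip_width"],s["joints"].round(2)); print(go([543,-145.3,65],down(np.radians(17.3-66.2))))
E
```

```text
[ 544.76844714 -145.07406252   65.23090826] [ 2.7117259   0.32305137 -0.17385004] [ 0.03342022 -0.35081106  0.0450661 ] 38.78349174811126 [-0.12  0.66  0.41  1.9  -0.41  0.67  0.36]
[array([-0.17,  0.05,  0.02]), array([-0.001, -0.001,  0.683])]
```

>>> play_rows([
  [[-0.04,0,0],[0,0,0.05]],
  [[-0.08,0,0],[0,0,0.1]],
  [[-0.08,0,0],[0,0,0.15]],
  [[-0.08,0,0],[0,0,0.2]],
  [[-0.08,0,0],[0,0,0.25]],
])

```text
t: 30.25
tool_pos: [545.4, -145.3, 65.3]
tcp_rot: [3.071, -0.66, 0.007]
force: [4.5, -1.3, -3.0]
grip_width: 38.8
```

>>> play_rows([
  [[0,0,0],[0,0,0.05]],
  [[0,0,0],[0,0,0.1]],
  [[0,0,0],[0,0,0.15]],
  [[0,0,0],[0,0,0.2]],
  [[0,0,0],[0,0,0.25]],
])

```text
t: 30.75
tool_pos: [545.9, -145.6, 65.2]
tcp_rot: [2.963, -1.042, 0.008]
force: [3.7, -1.6, -1.1]
grip_width: 38.7
```

```bash
python3 - <<'E'
from h import *
s=robot.state();print(s["tool_pos"],s["force"],s["moment"],s["grip_width"]); print(go([543,-145.3,65],down(np.radians(17.3-66.2))))
E
```

```text
[ 545.8929289  -145.5924844    65.23322147] [ 3.66110349 -1.60690955 -1.10381195] [ 0.08765066 -0.07167057  0.07901091] 38.664140493093754
[array([-0.24,  0.16,  0.02]), array([-0.002, -0.005,  0.177])]
```

>>> play_rows([
  [[-0.05,0.03,0],[0,0,0.05]],
  [[-0.1,0.06,0],[0,0,0.1]],
  [[-0.15,0.1,0],[0,0,0.14]],
  [[-0.15,0.1,0],[0,0,0.165]],
  [[-0.15,0.1,0],[0,0,0.175]],
])

```text
t: 31.25
tool_pos: [546.3, -145.9, 65.3]
tcp_rot: [-2.86, 1.3, -0.015]
force: [7.7, -3.0, -7.5]
grip_width: 38.6
```

```bash
python3 - <<'E'
from h import *
robot.camera("top");robot.camera("top");mt,t=look("top"); cv2.imwrite("pics/top3.png",t[:,:,::-1]); mw,w=look("wrist"); cv2.imwrite("pics/w14.png",w[:,:,::-1])
s=robot.state();print(s["t"],s["tool_pos"],s["force"],s["grip_width"],go([544,-145.3,65],down(np.radians(17.3-66.2)))[1])
# expected pixels of the pot lid at lip (top frame axis 541.2,-147.6)
a=np.radians(-166); c=np.array([541.2,-147.6])+105*np.array([np.cos(a),np.sin(a)]); print(c, proj(mt,[[*c,111]]))
hsv=cv2.cvtColor(w,cv2.COLOR_RGB2HSV); print("wrist px of front lid",proj(mw,[[*(c+[2,2]),111]]))
# lids in the top view: four visible? stems/edges by Hough
g=cv2.cvtColor(t,cv2.COLOR_RGB2GRAY); r=cv2.resize(g[115:260,270:420],None,fx=4,fy=4,interpolation=cv2.INTER_CUBIC)
h=cv2.HoughCircles(r,cv2.HOUGH_GRADIENT,1,100,param1=60,param2=18,minRadius=36,maxRadius=46)
if h is not None:
    for x,y,rad in h[0]:
        p=cast(mt,[[x/4+270-.4,y/4+115-.4]],111)[0]; d=p-[541.2,-147.6]; print(p.round(0),np.hypot(*d).round(0),np.degrees(np.arctan2(d[1],d[0])).round(1),rad/4)
E
```

```text
31.55 [ 546.20172227 -145.87488009   65.2569234 ] [ 8.06598914 -2.58112149 -5.88708827] 38.24373707945584 [-0.004 -0.008  0.001]
[ 439.31894874 -173.00179904] [[354.67068322 213.00418279]]
wrist px of front lid [[205.79207195 494.90002283]]
[ 533. -250.] 102.0 -94.8 11.35
[606. -68.] 103.0 50.7 9.0875
```

```bash
python3 - <<'E'
from h import *
m,im=look("scene"); cv2.imwrite("pics/scene3.png",im[:,:,::-1])
ax=np.array([543,-145.5]); A=np.radians(-166+72*np.arange(5)); P=np.c_[ax+105*np.c_[np.cos(A),np.sin(A)],np.full(5,133)]
uv=proj(m,P); print(uv.round(0).tolist())
g=cv2.cvtColor(im,cv2.COLOR_RGB2GRAY); hs=cv2.cvtColor(im,cv2.COLOR_RGB2HSV)
for (x,y) in uv.round().astype(int):
    c=im[y-14:y+16,x-14:x+14]; h=hs[y-14:y+40,x-14:x+14]
    print((x,y),c.mean((0,1)).round(0), "bright",(h[:,:,2]>150).mean().round(2),"dark",(h[:,:,2]<70).mean().round(2),"clay",((h[:,:,0]<9)&(h[:,:,1]>110)).mean().round(2))
f0=robot.camera("top");s0=robot.state();f1=robot.camera("top");s1=robot.state()
print(abs(f0[100:270,260:430].astype(int)-f1[100:270,260:430]).mean(),s1["joint_vel"].round(4),s1["tool_pos"],s1["force"],s1["moment"],s1["grip_width"],s1["t"])
E
```

```text
[[298.0, 168.0], [261.0, 173.0], [253.0, 201.0], [287.0, 215.0], [314.0, 193.0]]
(np.int64(298), np.int64(168)) [106.  97.  84.] bright 0.31 dark 0.29 clay 0.0
(np.int64(261), np.int64(173)) [119. 102.  82.] bright 0.43 dark 0.16 clay 0.0
(np.int64(253), np.int64(201)) [147. 145. 137.] bright 0.53 dark 0.06 clay 0.01
(np.int64(287), np.int64(215)) [164. 168. 163.] bright 0.6 dark 0.06 clay 0.01
(np.int64(314), np.int64(193)) [148. 144. 134.] bright 0.58 dark 0.05 clay 0.01
1.2969780853517878 [-0.0011 -0.0006  0.0007 -0.0002  0.0012 -0.0002 -0.    ] [ 546.22117997 -145.8933972    65.27965741] [ 7.56273192 -2.53349924 -6.41802344] [ 0.16210817 -0.87530551 -0.00809504] 38.45921740892395 31.75
```

```bash
python3 - <<'E'
from h import *
im=cv2.imread("pics/scene3.png"); b=cv2.imread("pics/scene0.png")
T=b[165:197,292:312]   # a finished pot seen in the first scene picture near (301,173)
for c in [(298,168),(261,173),(253,201),(287,215),(314,193)]:
    x,y=c; S=im[y-30:y+45,x-25:x+25]; r=cv2.matchTemplate(S,T,cv2.TM_CCOEFF_NORMED); _,v,_,l=cv2.minMaxLoc(r); print(c,round(v,2),(l[0]+x-25+10,l[1]+y-30+8))
E
```

```text
(298, 168) 0.58 (301, 172)
(261, 173) 0.74 (264, 176)
(253, 201) 0.66 (256, 204)
(287, 215) 0.64 (288, 219)
(314, 193) 0.77 (315, 197)
```

The front pot matches a finished pot in the scene view with the same small offset (about 3 px) as the other four. The carousel and arm are at rest, so I hand in.

```bash
python3 - <<'E'
from plant import robot
print(robot.hand_in())
E
```

```text
the job is handed in; nothing more can be done
None
```

The new pot is built in the empty well and stands at the pouring lip, and the robot is still gripping the centre knob. I handed in at about 32 s of the 67 s allowed.

**Seating:**
- **Cup:** it went into the well upright. The wrist camera put it within about 1 mm of the well's centre.
- **Collar:** it went on at its expected height to within 0.1 mm. Its centre measured within about 1 mm of the cup's.
- **Lid:** it also went on at its expected height and looked square. The numeric fit of its rim in the wrist view was poor, so I relied on the seating height and the picture.

**Turning:** I turned the carousel by the knob about 66° at roughly 0.8 rad/s at most. Two other pots seen from above place the new pot at a heading of −166.8° and −165.3°. The lip measured −166°, so the pot should be within about 2 mm of its place, where 11 mm is allowed.

**Last checks:**
- The arm was at rest and the opening was 38.5 mm on the 40 mm knob. Grip force was not measured directly.
- The new pot matched the finished-pot picture with the same small offset as the other four. Its match score was the lowest (0.58 against 0.64–0.77), since my picture allowance was used up and it could only be checked by numbers.
- While holding the knob, the tool sat about 3 mm off the measured axis, with a side force of about 8 N.
- The top and wrist cameras disagreed by 2–3 mm on positions. I used the wrist camera, and the grasps confirmed it.
- I moved none of the other things on the bench, though I did not measure their positions again at the end.

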